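# Pack a fruit and nut parcel

## Task

Pack the fruit and nuts: lower the scoop's lip close over the shallow tub before tipping it, pour all four walnuts in, set the empty scoop down flat on the table again and put the lid properly on the tub. Seat every mandarin on the table in a pocket of the fruit tray, one to a pocket, letting it settle in the hollow before you let go, neither dropping nor squashing it, and leave the other things on the table where they are.

Things in the scene. Friction and masses are not known exactly. Their poses are not given: they have to be found in the camera images.
- fruit_tray: Fixed grey-brown moulded fruit tray, 176 x 176 mm, 24 mm high, with four round open pockets in a 2 x 2 grid 86 mm apart. Origin: centre of its underside; x, y along its sides, z up.
- pocket0 (a point): Centre of the mouth of a pocket of the fruit tray, at the tray's top face (24 mm above the table). The hole is 46 mm across with a 4 mm chamfer and goes through; a mandarin sits on its edge, partly sunk in, its centre then about 39 mm above the table.
- pocket1 (a point): Centre of the mouth of a pocket of the fruit tray, at the tray's top face (24 mm above the table). The hole is 46 mm across with a 4 mm chamfer and goes through; a mandarin sits on its edge, partly sunk in, its centre then about 39 mm above the table.
- pocket2 (a point): Centre of the mouth of a pocket of the fruit tray, at the tray's top face (24 mm above the table). The hole is 46 mm across with a 4 mm chamfer and goes through; a mandarin sits on its edge, partly sunk in, its centre then about 39 mm above the table.
- pocket3 (a point): Centre of the mouth of a pocket of the fruit tray, at the tray's top face (24 mm above the table). The hole is 46 mm across with a 4 mm chamfer and goes through; a mandarin sits on its edge, partly sunk in, its centre then about 39 mm above the table.
- mandarin0_center (a point): Centre of a mandarin: an orange, slightly flattened round fruit 54 mm across and 42 mm high, flat below (36 mm across) so that it stands, 80 g; on the table its centre is 21 mm up. All mandarins are alike; two to four are present and the others are absent (None).
- mandarin1_center (a point): Centre of a mandarin: an orange, slightly flattened round fruit 54 mm across and 42 mm high, flat below (36 mm across) so that it stands, 80 g; on the table its centre is 21 mm up. All mandarins are alike; two to four are present and the others are absent (None).
- mandarin2_center (a point): Centre of a mandarin: an orange, slightly flattened round fruit 54 mm across and 42 mm high, flat below (36 mm across) so that it stands, 80 g; on the table its centre is 21 mm up. All mandarins are alike; two to four are present and the others are absent (None).
- mandarin3_center (a point): Centre of a mandarin: an orange, slightly flattened round fruit 54 mm across and 42 mm high, flat below (36 mm across) so that it stands, 80 g; on the table its centre is 21 mm up. All mandarins are alike; two to four are present and the others are absent (None).
- scoop: Aluminium scoop, 0.16 kg, holding the walnuts. Pan 70 mm wide (y), walls 36 mm, floor x -47 to +31 mm, 3 mm thick, then an open lip sloping up 15 deg to x +65; back wall 50 mm high. Black handle along x, -47 to -147 mm, 18 wide, 22 tall, its middle 46 mm up; grip near x = -80. Origin under the pan; x to the lip, z up. Starts flat on the table; tip lip-down 45 to 60 deg to pour.
- scoop_lip (a point): Middle of the scoop's pouring edge: x = +65 mm, 12 mm above the underside, in the scoop's frame.
- nut0_center (a point): Centre of a walnut in its shell, brown, 25 mm across, 14 g; all four start in the scoop's pan.
- nut1_center (a point): Centre of a walnut in its shell, brown, 25 mm across, 14 g; all four start in the scoop's pan.
- nut2_center (a point): Centre of a walnut in its shell, brown, 25 mm across, 14 g; all four start in the scoop's pan.
- nut3_center (a point): Centre of a walnut in its shell, brown, 25 mm across, 14 g; all four start in the scoop's pan.
- tub: Shallow round white plastic tub, loose, 0.2 kg: outside 100 mm across at the foot and 112 mm at the rim, 36 mm high, wall and floor 4 mm. Origin: centre of its underside; z up.
- lid: Grey lid of the tub, 60 g: disc 114 mm across, 4 mm thick, over a locating plug 92 mm across and 5 mm high (86 mm at its lower edge); upright black knob 24 mm across, 26 mm tall on top, its middle 22 mm above the origin. Origin: centre of the plug's underside, 31 mm above the tub's underside when the lid is on; z up. Starts on the table, right way up.
- jar: Amber glass jar, 56 mm across, 60 mm high; bystander, to be left alone. Origin: centre of its underside.
- tape: Roll of brown packing tape lying flat, 68 mm across, 24 mm high; bystander, to be left alone. Origin: centre of its underside.
- can: Steel food can, 66 mm across, 80 mm high; bystander, to be left alone. Origin: centre of its underside.
- glass: Drinking glass, 66 mm across, 90 mm high; bystander, to be left alone. Origin: centre of its underside.
- spoon: Spoon lying on the table; bystander, to be left alone. Origin: centre of its underside.
- spread: Glass jar of spread with a brass-coloured cap, 60 mm across, 70 mm high; bystander, to be left alone. Origin: centre of its underside.

How it is judged (in metres and radians):
On the way:
1. all four walnuts lie in the tub while the tipped scoop's lip is still low over it (angle between scoop's own z axis and vertical above 0.4 rad and height (world z) of scoop_lip below 0.13 m and horizontal distance between scoop_lip and tub below 0.075 m and horizontal distance between each of nut0_center, nut1_center, nut2_center, nut3_center and tub below 0.047 m and height (world z) of each of nut0_center, nut1_center, nut2_center, nut3_center below 0.034 m), for 0.2 s.
At the end, for the whole second after the job is handed in: Every mandarin present rests in a pocket (centre within 7 mm of the pocket's centre, 34 to 44 mm above the table), all four walnuts lie in the upright tub, the lid is on it (within 7 mm of centre, level, at most 4 mm above fully home), and the scoop stands flat on the table; all at rest ((horizontal distance between mandarin0_center and pocket0 below 0.007 m or horizontal distance between mandarin0_center and pocket1 below 0.007 m or horizontal distance between mandarin0_center and pocket2 below 0.007 m or horizontal distance between mandarin0_center and pocket3 below 0.007 m) and height (world z) of mandarin0_center between 0.034 and 0.044 m and linear speed of each of mandarin0, mandarin1, mandarin2, mandarin3, scoop, lid below 0.02 m/s and (horizontal distance between mandarin1_center and pocket0 below 0.007 m or horizontal distance between mandarin1_center and pocket1 below 0.007 m or horizontal distance between mandarin1_center and pocket2 below 0.007 m or horizontal distance between mandarin1_center and pocket3 below 0.007 m) and height (world z) of mandarin1_center between 0.034 and 0.044 m and (horizontal distance between mandarin2_center and pocket0 below 0.007 m or horizontal distance between mandarin2_center and pocket1 below 0.007 m or horizontal distance between mandarin2_center and pocket2 below 0.007 m or horizontal distance between mandarin2_center and pocket3 below 0.007 m) and height (world z) of mandarin2_center between 0.034 and 0.044 m and (horizontal distance between mandarin3_center and pocket0 below 0.007 m or horizontal distance between mandarin3_center and pocket1 below 0.007 m or horizontal distance between mandarin3_center and pocket2 below 0.007 m or horizontal distance between mandarin3_center and pocket3 below 0.007 m) and height (world z) of mandarin3_center between 0.034 and 0.044 m and horizontal distance between each of nut0_center, nut1_center, nut2_center, nut3_center and tub below 0.047 m and height (world z) of each of nut0_center, nut1_center, nut2_center, nut3_center below 0.034 m and angle between tub's own z axis and vertical below 0.15 rad and horizontal distance between lid and tub below 0.007 m and z of lid in the frame of tub below 0.035 m and angle between each of lid, scoop's own z axis and vertical below 0.1 rad and height (world z) of scoop below 0.008 m); the robot touches nothing.
It fails at once if the scoop is tipped more than about 30 degrees while its lip is still higher than 130 mm above the table and a nut is still up in it (angle between scoop's own z axis and vertical above 0.5 rad and height (world z) of scoop_lip above 0.13 m and height (world z) of any of nut0_center, nut1_center, nut2_center, nut3_center above 0.08 m).
It fails at once if a mandarin is let go above a pocket and falls into it (faster than 0.4 m/s, a drop of more than about 15 mm) ((linear speed of mandarin0 above 0.4 m/s and contact force between mandarin0 and the fingers below 2 N and height (world z) of mandarin0_center between 0.045 and 0.1 m and (horizontal distance between mandarin0_center and pocket0 below 0.006 m or horizontal distance between mandarin0_center and pocket1 below 0.006 m or horizontal distance between mandarin0_center and pocket2 below 0.006 m or horizontal distance between mandarin0_center and pocket3 below 0.006 m)) or (linear speed of mandarin1 above 0.4 m/s and contact force between mandarin1 and the fingers below 2 N and height (world z) of mandarin1_center between 0.045 and 0.1 m and (horizontal distance between mandarin1_center and pocket0 below 0.006 m or horizontal distance between mandarin1_center and pocket1 below 0.006 m or horizontal distance between mandarin1_center and pocket2 below 0.006 m or horizontal distance between mandarin1_center and pocket3 below 0.006 m)) or (linear speed of mandarin2 above 0.4 m/s and contact force between mandarin2 and the fingers below 2 N and height (world z) of mandarin2_center between 0.045 and 0.1 m and (horizontal distance between mandarin2_center and pocket0 below 0.006 m or horizontal distance between mandarin2_center and pocket1 below 0.006 m or horizontal distance between mandarin2_center and pocket2 below 0.006 m or horizontal distance between mandarin2_center and pocket3 below 0.006 m)) or (linear speed of mandarin3 above 0.4 m/s and contact force between mandarin3 and the fingers below 2 N and height (world z) of mandarin3_center between 0.045 and 0.1 m and (horizontal distance between mandarin3_center and pocket0 below 0.006 m or horizontal distance between mandarin3_center and pocket1 below 0.006 m or horizontal distance between mandarin3_center and pocket2 below 0.006 m or horizontal distance between mandarin3_center and pocket3 below 0.006 m))).
It fails at once if a mandarin is squashed against the fruit tray (more than 35 N between them) (contact force between any of mandarin0, mandarin1, mandarin2, mandarin3 and fruit_tray above 35 N).
It fails at once if a bystander (jar, tape roll, can, glass, spoon, spread jar) is shoved more than 40 mm (distance of any of jar, tape, can, glass, spoon, spread from where it was at the start of the episode above 0.04 m).
Of mandarin0, mandarin1, mandarin2, mandarin3 only 2 to 4 are there at a start; the rules pass over those that are not, and their reading is None.
At some moment in a run one of mandarin0, mandarin1, mandarin2, mandarin3 may be knocked a few centimetres aside while the robot is not near it.
It also fails if it takes over 210 s, if anything falls off the work surface, if the arm or the gripper's body presses on something with over 40 N, if the wrist force passes 120 N, or if a joint passes its speed limit or range.

## Robot

A 7-joint arm with a two-finger parallel gripper is mounted at the origin on the work surface. World frame = base frame: x ahead of the robot, y to its left, z up, the work surface at z = 0. Lengths are in m, angles in degrees, forces in N, time in s.
With the tool pointing down it reaches from about 0.4 to 0.875 m from the base axis. Payload 6.5 kg.
Tool frame: the origin (TCP) lies between the finger pads; the fingertips stand 19 mm ahead of it and the grasp point (between the pads) is the TCP; z points along the fingers, y is the direction in which the jaws open and shut (so a half turn about z gives the same grasp; the last joint's range is limited). The gripper opens to 85 mm and grips with 20 to 120 N. Pads are 22 mm wide; open, the fingers measure 114 mm over their backs; the gripper's body (76 mm by 85 mm) begins 54 mm behind the grasp point. The pads swing forward as they close: fully open they stand 13 mm farther back than shut.
Start: joints at [73.213, 30.733, -0.252, 88.115, 0.149, 61.152, -4.079], TCP at [0.146, -0.633, 0.25] pointing down, gripper open.
Joint ranges: [-154.64, 154.64], [-21.42, 123.67], [-72.66, 72.17], [13.99, 137.28], [-74.86, 254.86], [10.95, 109.41], [-158.01, 158.01]. Speed limits (degrees/s): [136.94, 136.94, 180, 180, 180, 180, 180].

## Interface

Orientations are given as a 3x3 rotation matrix whose columns are the frame's x, y, z axes.
In Python, from rig import env gives the robot as it stands.
- The arm moves only by the shell command python3 -m pendant 'ROWS' [FORCE]. ROWS is JSON, a list of rows, each an object with "translation": the shift along the tool's x, y, z in mm, a list of three; "rotation": the turn, a rotation vector about the tool's x, y, z in degrees, a list of three; "gripper": the opening, from -1 (shut) to 1 (fully open). In form: [{"translation": [tx, ty, tz], "rotation": [wx, wy, wz], "gripper": gripper}, ...]. A call has exactly 10 rows; each row is the pose to reach, as a shift and turn from the pose measured when the call began, along the tool's axes at that moment; what a row does not reach only later rows make up. A row lasts 1/12 s, in which the tool goes at most 41.7 mm and 7.16 degrees, less where a joint would pass 70% of its speed; a pose out of reach is approached as far as the arm can. A call with a gripper value outside its range is refused whole. The fingers move at their own pace and stop on an object; FORCE is the grip in N (left out, the last holds). Time passes only in rows, so rows that repeat a pose let the fingers close, or fill a call up. It gives the time, the measured TCP pose, the force and the opening at its end, in the units of the state.
- env.get_state(): the state, without advancing time (a new reading comes with each control period).
- env.snapshot(name): name is "side" or "top"; returns (picture, depth): 420x560x3 uint8, red, green, blue; 420x560 float32, m along the optical axis (not along the pixel's ray), 0 where there is no reading.
- env.calibration(name): a dict with "fx", "fy", "cx", "cy" (pixels), "rvec" (rotation vector, rad) and "tvec" (3), from world to camera coordinates, as OpenCV has them. Camera axes: x right, y down, z forward; pixel columns grow to the right and rows downward; lengths in m; the calibration is good to about 2 mm. A picture is of the moment at which its call begins. calibration takes no time and is no camera call.
- env.close_job(): hands the job in, once; it reports no verdict.
The state is a dict: "time_s": time; "q": joint angles; "qvel": joint speeds; "tau": joint torques, N m; "tcp_pos": TCP position; "ee_rot": TCP orientation; "ft_force": force on the tool from outside, world axes, zero at the start; "moment": the same for the moment, N m; "width": opening from 0.0 (shut) to 1.0 (fully open).
Only numpy, scipy, OpenCV 4.12 (cv2) and the standard library are available. Lean on these libraries where they do the work, as an engineer would, in place of code of your own. Each camera call takes 0.05 s, during which the arm holds its last target.

## Working session

There is one attempt and no reset: what is moved stays moved. The work goes in short steps, Python scripts to look and compute and a shell command to move; the robot and the scene stay as the last step left them, time stands still between calls to the robot, and variables do not carry over. Pictures are saved under pics/ and viewed, and the job is handed in when it is done.

```bash
ls; mkdir -p pics
python3 - <<'E'
from rig import env
import cv2,numpy as np
s=env.get_state();print(s)
for n in("top","side"):
    p,d=env.snapshot(n);cv2.imwrite(f"pics/{n}0.png",p[:,:,::-1]);np.save(f"pics/{n}0.npy",d)
    print(n,env.calibration(n))
E
```

```text
pics
{'time_s': 0.0, 'q': array([73.21344822, 30.7793585 , -0.25642162, 88.16928135,  0.14827214,
       61.15224914, -4.07819704]), 'qvel': array([ 0.01737798,  0.04873859, -0.08064031,  0.05281403, -0.06417791,
        0.02742162,  0.09137786]), 'tau': array([ 8.08216773e-04, -5.83406281e+01,  1.04947530e+00, -2.59097922e+01,
        1.24248303e-02,  9.58902994e-03, -1.67782042e-05]), 'tcp_pos': array([ 0.14602389, -0.63277751,  0.2494013 ]), 'ee_rot': array([[ 9.74368366e-01,  2.24957876e-01, -4.90842643e-04],
       [ 2.24958390e-01, -9.74366914e-01,  1.68514891e-03],
       [-9.91733112e-05, -1.75237496e-03, -9.99998460e-01]]), 'ft_force': array([-0.68967226,  0.63937393,  0.05937477]), 'moment': array([ 0.01477635, -0.02640666,  0.02818962]), 'width': 1.0006265836566817}
top {'fx': 379.1011093389461, 'fy': 379.1011093389461, 'cx': 282.07019123432406, 'cy': 209.31236443817093, 'rvec': array([ 2.2166176 , -2.16612776,  0.12558095]), 'tvec': array([-0.01048048,  0.57533577,  1.09825746])}
side {'fx': 480.43812121239813, 'fy': 480.43812121239813, 'cx': 275.16078219547427, 'cy': 207.09919028732816, 'rvec': array([ 0.77809155, -2.58164857,  1.11175099]), 'tvec': array([0.5160383 , 0.24360228, 1.0453109 ])}
```

View pics/top0.png

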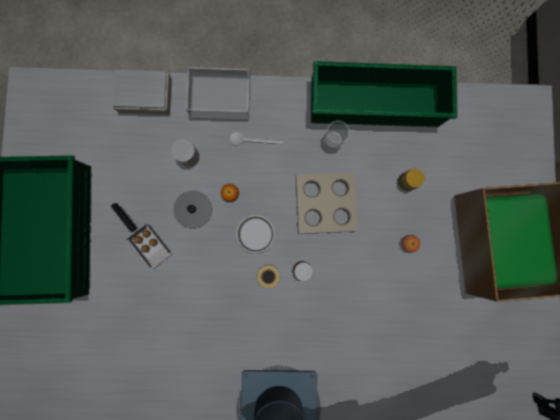

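View pics/side0.png

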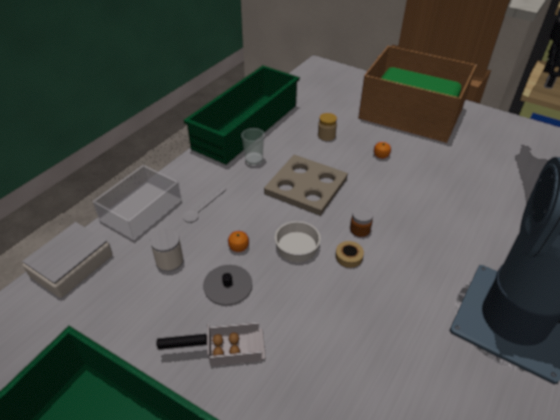

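The top view shows two mandarins at (230,192) and (411,243), and the tray at (327,203). The tub is at (256,235), the lid at (192,209), and the scoop pan at (150,245) with its handle to (115,207). Bystanders: can (184,153), spoon (255,140), glass (337,136), spread (413,180), jar (303,271) and tape (268,276). Next I measure them.

```bash
cat > h.py <<'E'
import numpy as np,cv2
from rig import env
def cam(n):
    c=env.calibration(n);K=np.array([[c['fx'],0,c['cx']],[0,c['fy'],c['cy']],[0,0,1]])
    R=cv2.Rodrigues(c['rvec'])[0];return K,R,np.array(c['tvec']).reshape(3)
def plane(n,uv,z):
    K,R,t=cam(n);uv=np.atleast_2d(np.asarray(uv,float));r=np.linalg.solve(K,np.c_[uv,np.ones(len(uv))].T)
    d=(R.T@r).T;o=-R.T@t;return o+d*((z-o[2])/d[:,2])[:,None]
def cloud(n,d):
    K,R,t=cam(n);v,u=np.mgrid[:d.shape[0],:d.shape[1]]
    r=np.stack([(u-K[0,2])/K[0,0],(v-K[1,2])/K[1,1],np.ones(d.shape)],-1)*d[...,None]
    P=(r-t)@R;P[d==0]=np.nan;return P
def proj(n,P):
    K,R,t=cam(n);p=(R@np.atleast_2d(P).T).T+t;q=(K@p.T).T;return q[:,:2]/q[:,2:]
def snap(n,name=None):
    p,d=env.snapshot(n)
    if name: cv2.imwrite(f"pics/{name}.png",p[:,:,::-1]);np.save(f"pics/{name}.npy",d)
    return p,d
def circ(P,iters=5):
    P=P[:,:2];return cv2.minEnclosingCircle(P.astype(np.float32))
def save(img,name,box,f):
    x0,x1,y0,y1=box;cv2.imwrite(f"pics/{name}.png",cv2.resize(img[y0:y1,x0:x1],None,fx=f,fy=f,interpolation=cv2.INTER_CUBIC))
E
python3 - <<'E'
from h import *
im=cv2.imread("pics/top0.png");d=np.load("pics/top0.npy")
save(im,"c1",(95,245,130,290),4) if 0 else save(im,"c1",(95,285,150,290),4)
save(im,"c2",(285,445,110,260),4)
C=cloud("top",d)
def comp(x0,x1,y0,y1,zlo,zhi,nm):
    m=np.zeros(d.shape,np.uint8);w=C[y0:y1,x0:x1,2];m[y0:y1,x0:x1]=((w>zlo)&(w<zhi))
    n,l,st,ce=cv2.connectedComponentsWithStats(m)
    for k in range(1,n):
        if st[k,4]>15:
            P=C[l==k];print(nm,st[k,4],ce[k].round(1),"med",np.median(P,0).round(4),"rng",(P.max(0)-P.min(0)).round(3),"mid",((P.max(0)+P.min(0))/2).round(4),"zmax",P[:,2].max().round(3))
print("table z",np.nanpercentile(C[280:360,60:230,2],[5,50,95]))
comp(100,445,100,290,0.010,0.2,"all>10")
E
```

```text
table z [-0.00324316  0.00031082  0.00517894]
all>10 783 [142.7 106.4] med [0.8645 0.4189 0.0511] rng [0.044 0.159 0.052] mid [0.8777 0.4276 0.0366] zmax 0.063
all>10 596 [217.3 112. ] med [0.8535 0.2018 0.0479] rng [0.052 0.18  0.064] mid [0.8767 0.1989 0.0421] zmax 0.074
all>10 2327 [370.9 119.4] med [ 0.8475 -0.2256  0.0667] rng [0.167 0.406 0.105] mid [ 0.8463 -0.2777  0.0625] zmax 0.115
all>10 576 [185.1 152.5] med [0.7267 0.2838 0.0789] rng [0.066 0.067 0.076] mid [0.7318 0.2889 0.0484] zmax 0.087
all>10 438 [411.5 179.5] med [ 0.6688 -0.3707  0.0677] rng [0.058 0.057 0.064] mid [ 0.6715 -0.3773  0.0428] zmax 0.075
all>10 2776 [326.7 202.5] med [ 0.5994 -0.1301  0.0234] rng [0.184 0.185 0.021] mid [ 0.5986 -0.1293  0.0206] zmax 0.031
all>10 262 [229.7 192.5] med [0.6202 0.157  0.0386] rng [0.051 0.052 0.029] mid [0.6217 0.1583 0.0321] zmax 0.047
all>10 37 [187.1 195.9] med [0.6124 0.2893 0.0113] rng [0.028 0.039 0.004] mid [0.6082 0.2828 0.0122] zmax 0.014
all>10 31 [198.3 198. ] med [0.6046 0.2537 0.0109] rng [0.023 0.024 0.006] mid [0.6041 0.2513 0.0129] zmax 0.016
all>10 897
[... 324 characters left out ...]
 0.016
all>10 16 [201.7 212.4] med [0.5599 0.242  0.0116] rng [0.024 0.013 0.003] mid [0.5627 0.2408 0.0119] zmax 0.014
all>10 348 [254.8 233.6] med [0.5021 0.0847 0.032 ] rng [0.111 0.108 0.033] mid [0.5008 0.0789 0.0267] zmax 0.043
all>10 22 [190.  221.9] med [0.5323 0.2734 0.0111] rng [0.015 0.035 0.005] mid [0.5307 0.2747 0.0124] zmax 0.015
all>10 275 [410.6 243.4] med [ 0.4838 -0.376   0.0377] rng [0.051 0.05  0.034] mid [ 0.4828 -0.3808  0.0305] zmax 0.047
all>10 307 [302.8 270.8] med [ 0.3986 -0.0592  0.0594] rng [0.054 0.054 0.054] mid [ 0.3979 -0.0605  0.0373] zmax 0.064
all>10 423 [268.4 276.4] med [0.3789 0.0388 0.0241] rng [0.067 0.064 0.014] mid [0.3777 0.0393 0.0239] zmax 0.031
```

View pics/c1.png

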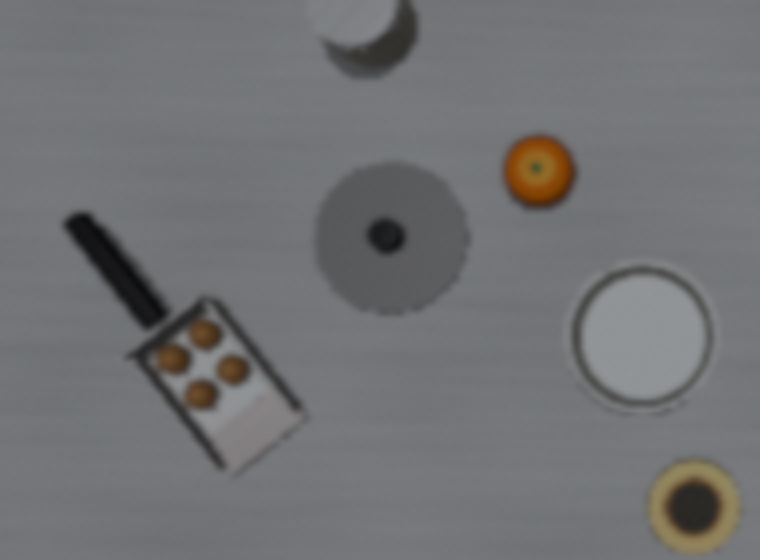

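View pics/c2.png

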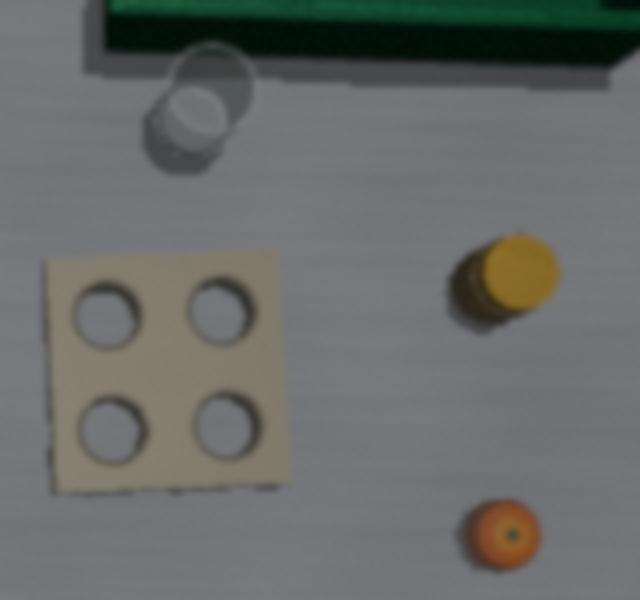

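Run:
```python
from h import *
a=lambda p:np.array(p)/4.+[95,150]-0.375; b=lambda p:np.array(p)/4.+[285,110]-0.375
tc=plane("top",b([(46,258),(277,251),(291,484),(56,493)]),.024);print("tray",tc.round(4),tc.mean(0), np.linalg.norm(tc-np.roll(tc,1,0),axis=1))
pk=plane("top",b([(107,315),(221,311),(113,430),(227,426)]),.022);print(pk.round(4),pk.mean(0))
print("lid",plane("top",a((392,238)),.009))
print("knobtop",plane("top",a((385,235)),.035))
print("tub",plane("top",a((644,337)),.036))
print("handle",plane("top",a([(80,220),(152,322)]),.05))
print("lip",plane("top",a([(305,417),(232,474)]),.012))
print("backwall",plane("top",a([(210,297),(130,356)]),.05))
for n in("top","side"):
    im=cv2.imread(f"pics/{n}0.png");hsv=cv2.cvtColor(im,cv2.COLOR_BGR2HSV)
    m=cv2.inRange(hsv,(4,170,60),(16,255,255));k,l,st,ce=cv2.connectedComponentsWithStats(m)
    for i in range(1,k):
        if st[i,4]>40:
            print(n,st[i],ce[i].round(1),plane(n,ce[i],.021).round(4))
    # predicted from top onto side
```

```text
tray [[ 0.6821 -0.037   0.024 ]
 [ 0.6921 -0.2107  0.024 ]
 [ 0.5175 -0.2221  0.024 ]
 [ 0.5069 -0.0476  0.024 ]] [ 0.59964294 -0.12935469  0.024     ] [0.17554195 0.1739936  0.17504864 0.17479207]
[[ 0.6406 -0.0836  0.022 ]
 [ 0.6459 -0.1692  0.022 ]
 [ 0.5546 -0.0893  0.022 ]
 [ 0.5596 -0.1744  0.022 ]] [ 0.60015702 -0.1291216   0.022     ]
lid [[0.57083906 0.26914356 0.009     ]]
knobtop [[0.57080874 0.26891557 0.035     ]]
tub [[0.50086309 0.07849665 0.036     ]]
handle [[0.57504332 0.48270764 0.05      ]
 [0.50342237 0.4278283  0.05      ]]
lip [[0.43709907 0.32652245 0.012     ]
 [0.39458865 0.37755526 0.012     ]]
backwall [[0.52215634 0.38788829 0.05      ]
 [0.47897239 0.44195043 0.05      ]]
top [222 185  16  16 151] [229.5 192.7] [[0.6215 0.1601 0.021 ]]
top [406 237  13  14 118] [411.9 243.8] [[ 0.4822 -0.3864  0.021 ]]
side [375 143  15  15 187] [381.9 149.7] [[ 0.483  -0.3806  0.021 ]]
side [352 221  18   7  44] [360.7 225.2] [[ 0.3947 -0.0557  0.021 ]]
side [229 232  19  19 298] [238. 241.] [[0.6218 0.1609 0.021 ]]
```

Both mandarins agree between cameras, and the tray, tub and lid sizes match. Next a helper that turns a target pose into tool-frame shifts, and I check the arm can reach the pour tilt before picking anything up.

```bash
cat > rel.py <<'E'
# usage: rel.py x y z yaw_of_tool_y(deg) tilt(deg about tool y)
import sys;from h import *
from scipy.spatial.transform import Rotation as Ro
x,y,z,yaw,th=map(float,sys.argv[1:6])
s=env.get_state();R=np.array(s['ee_rot']);p=np.array(s['tcp_pos'])
c,q=np.cos(np.radians(yaw)),np.sin(np.radians(yaw))
T=np.array([[-q,c,0],[c,q,0],[0,0,-1.]]).T.copy();T=np.array([[-q,c,0],[c,q,0],[0,0,-1.]]).T
T=T@Ro.from_rotvec([0,np.radians(th),0]).as_matrix()
print("t",(R.T@(np.array([x,y,z])-p)*1000).round(1),"r",np.degrees(Ro.from_matrix(R.T@T).as_rotvec()).round(2),"| at",p.round(4),"q",np.round(s['q'],1),"w",round(s['width'],3),"F",np.round(s['ft_force'],1),"t",round(s['time_s'],1))
E
python3 rel.py 0.55 -0.2 0.3 -70 0
```

```text
t [ 491.  -330.9  -50.1] r [-0.09  0.   -7.  ] | at [ 0.146  -0.6328  0.2495] q [73.2 30.8 -0.3 88.2  0.1 61.2 -4.1] w 1.002 F [ 0.3 -0.8  0.9] t 0.1
```

```bash
python3 -m pendant '[{"translation":[40,-27,-5],"rotation":[0,0,-1],"gripper":1},{"translation":[80,-54,-10],"rotation":[0,0,-2],"gripper":1},{"translation":[120,-81,-15],"rotation":[0,0,-3],"gripper":1},{"translation":[160,-108,-20],"rotation":[0,0,-4],"gripper":1},{"translation":[195,-131,-25],"rotation":[0,0,-5],"gripper":1},{"translation":[230,-155,-30],"rotation":[0,0,-6],"gripper":1},{"translation":[265,-178,-35],"rotation":[0,0,-7],"gripper":1},{"translation":[300,-202,-40],"rotation":[0,0,-7],"gripper":1},{"translation":[335,-226,-45],"rotation":[0,0,-7],"gripper":1},{"translation":[370,-250,-50],"rotation":[0,0,-7],"gripper":1}]' 
python3 rel.py 0.575 0.09 0.3 -81 0
```

```text
time_s: 0.93
tcp_pos: [0.429, -0.3283, 0.2961]
ee_rot: [[0.94, 0.342, -0.001], [0.342, -0.94, 0.002], [-0.0, -0.002, -1.0]]
ft_force: [0.7, -1.1, -0.5]
width: 1.001
t [ 280.2 -343.2   -3.4] r [-0.1   0.02 10.99] | at [ 0.429  -0.3283  0.2961] q [ 41.3  17.7 -10.7 101.5   3.6  61.2 -40.6] w 1.001 F [ 0.7 -1.1 -0.5] t 0.9
```

```bash
python3 -m pendant '[{"translation":[28,-34,0],"rotation":[0,0,1],"gripper":1},{"translation":[56,-68,0],"rotation":[0,0,2],"gripper":1},{"translation":[84,-102,0],"rotation":[0,0,4],"gripper":1},{"translation":[112,-136,0],"rotation":[0,0,5],"gripper":1},{"translation":[140,-170,0],"rotation":[0,0,6],"gripper":1},{"translation":[168,-204,0],"rotation":[0,0,7],"gripper":1},{"translation":[196,-238,0],"rotation":[0,0,8],"gripper":1},{"translation":[224,-272,0],"rotation":[0,0,9],"gripper":1},{"translation":[252,-306,0],"rotation":[0,0,10],"gripper":1},{"translation":[280,-343,0],"rotation":[0,0,11],"gripper":1}]' 
python3 rel.py 0.575 0.09 0.25 -81 55
```

```text
time_s: 1.77
tcp_pos: [0.5664, 0.0648, 0.2963]
ee_rot: [[0.988, 0.155, -0.001], [0.155, -0.988, 0.001], [-0.001, -0.002, -1.0]]
ft_force: [0.9, -0.7, 0.5]
width: 1.002
t [ 12.4 -23.5  46.3] r [-4.000e-02  5.506e+01 -1.200e-01] | at [0.5664 0.0648 0.2963] q [  4.6  21.7 -20.2  96.7   8.1  63.1 -99.1] w 1.002 F [ 0.9 -0.7  0.5] t 1.8
```

```bash
python3 -m pendant '[{"translation":[3,-3,5],"rotation":[0,7,0],"gripper":1},{"translation":[5,-6,10],"rotation":[0,14,0],"gripper":1},{"translation":[8,-9,15],"rotation":[0,21,0],"gripper":1},{"translation":[10,-12,20],"rotation":[0,28,0],"gripper":1},{"translation":[12,-15,25],"rotation":[0,35,0],"gripper":1},{"translation":[12,-20,30],"rotation":[0,42,0],"gripper":1},{"translation":[12,-23,40],"rotation":[0,49,0],"gripper":1},{"translation":[12,-23,46],"rotation":[0,55,0],"gripper":1},{"translation":[12,-23,46],"rotation":[0,55,0],"gripper":1},{"translation":[12,-23,46],"rotation":[0,55,0],"gripper":1}]' 
python3 rel.py 0.575 0.09 0.193 -81 55
```

```text
time_s: 2.6
tcp_pos: [0.5812, 0.0811, 0.2997]
ee_rot: [[0.735, 0.175, 0.655], [0.13, -0.985, 0.116], [0.665, 0.0, -0.747]]
ft_force: [0.3, -1.7, -0.3]
width: 0.999
t [-74.4  -9.8  76.6] r [-0.79 13.31  0.71] | at [0.5812 0.0811 0.2997] q [  30.    11.   -47.   126.2   68.3   11.  -157.4] w 0.999 F [ 0.3 -1.7 -0.3] t 2.6
```

Tilting outward stops at 42°, with q6 at its limit. I test a sideways pour instead, with the lip toward −y, where wrist angles should be comfortable.

```bash
python3 -m pendant '[{"translation":[0,0,0],"rotation":[0,-7,0],"gripper":1},{"translation":[0,0,0],"rotation":[0,-14,0],"gripper":1},{"translation":[0,0,0],"rotation":[0,-21,0],"gripper":1},{"translation":[0,0,0],"rotation":[0,-28,0],"gripper":1},{"translation":[0,0,0],"rotation":[0,-35,0],"gripper":1},{"translation":[0,0,0],"rotation":[0,-41,0],"gripper":1},{"translation":[0,0,0],"rotation":[0,-41,0],"gripper":1},{"translation":[0,0,0],"rotation":[0,-41,0],"gripper":1},{"translation":[0,0,0],"rotation":[0,-41,0],"gripper":1},{"translation":[0,0,0],"rotation":[0,-41,0],"gripper":1}]' 
python3 rel.py 0.5 0.155 0.28 0 0
```

```text
time_s: 3.43
tcp_pos: [0.5806, 0.0816, 0.2991]
ee_rot: [[0.984, 0.176, 0.013], [0.176, -0.984, 0.002], [0.014, 0.0, -1.0]]
ft_force: [0.1, 0.2, 0.5]
width: 1.001
t [-66.7 -86.4  18.2] r [  0.55  -0.65 -79.88] | at [0.5806 0.0816 0.2991] q [  27.9   32.4  -57.7   93.4   29.1   69.7 -115.7] w 1.001 F [0.1 0.2 0.5] t 3.4
```

```bash
python3 -m pendant '[{"translation":[-10,-10,2],"rotation":[0,0,-7],"gripper":1},{"translation":[-20,-20,4],"rotation":[0,0,-14],"gripper":1},{"translation":[-30,-30,6],"rotation":[0,0,-21],"gripper":1},{"translation":[-40,-40,8],"rotation":[0,0,-28],"gripper":1},{"translation":[-50,-50,10],"rotation":[0,0,-35],"gripper":1},{"translation":[-60,-60,12],"rotation":[0,0,-42],"gripper":1},{"translation":[-66,-70,14],"rotation":[0,0,-49],"gripper":1},{"translation":[-66,-80,16],"rotation":[0,0,-56],"gripper":1},{"translation":[-66,-86,18],"rotation":[0,0,-63],"gripper":1},{"translation":[-66,-86,18],"rotation":[0,0,-70],"gripper":1}]' 
python3 rel.py 0.5 0.155 0.28 0 60
```

```text
time_s: 4.27
tcp_pos: [0.4989, 0.1555, 0.2802]
ee_rot: [[0.163, 0.987, 0.016], [0.987, -0.163, 0.001], [0.004, 0.016, -1.0]]
ft_force: [-0.4, -0.3, 0.1]
width: 1.003
t [-0.3  1.2  0.2] r [ 5.73 59.71 -8.02] | at [0.4989 0.1555 0.2802] q [ 29.5  32.8 -70.7 103.6  34.1  67.6 -61.3] w 1.003 F [-0.4 -0.3  0.1] t 4.3
```

```bash
python3 -m pendant '[{"translation":[0,0,0],"rotation":[0.7,7,-1],"gripper":1},{"translation":[0,0,0],"rotation":[1.3,14,-2],"gripper":1},{"translation":[0,0,0],"rotation":[2,21,-3],"gripper":1},{"translation":[0,0,0],"rotation":[2.7,28,-4],"gripper":1},{"translation":[0,0,0],"rotation":[3.4,35,-5],"gripper":1},{"translation":[0,0,0],"rotation":[4,42,-6],"gripper":1},{"translation":[0,0,0],"rotation":[4.7,49,-7],"gripper":1},{"translation":[0,0,0],"rotation":[5.3,55,-7.5],"gripper":1},{"translation":[0,0,0],"rotation":[5.7,60,-8],"gripper":1},{"translation":[0,0,0],"rotation":[5.7,60,-8],"gripper":1}]' 
python3 rel.py 0.5 0.155 0.193 0 60
```

```text
time_s: 5.1
tcp_pos: [0.498, 0.1526, 0.2768]
ee_rot: [[0.007, 1.0, 0.004], [0.494, -0.007, 0.869], [0.869, -0.004, -0.494]]
ft_force: [0.1, -0.2, -0.8]
width: 0.999
t [-71.6   2.3  43.5] r [ 0.21 -0.38 -0.39] | at [0.498  0.1526 0.2768] q [ 58.8  52.7 -71.4 111.7 -16.4  44.7  10. ] w 0.999 F [ 0.1 -0.2 -0.8] t 5.1
```

```bash
python3 -m pendant '[{"translation":[-20,0,12],"rotation":[0,0,0],"gripper":1},{"translation":[-40,1,24],"rotation":[0,0,0],"gripper":1},{"translation":[-60,2,36],"rotation":[0,0,0],"gripper":1},{"translation":[-71,2,43],"rotation":[0,0,0],"gripper":1},{"translation":[-71,2,43],"rotation":[0,0,0],"gripper":1},{"translation":[-71,2,43],"rotation":[0,0,0],"gripper":1},{"translation":[-60,2,36],"rotation":[0,-7,0],"gripper":1},{"translation":[-45,2,27],"rotation":[0,-14,0],"gripper":1},{"translation":[-30,2,18],"rotation":[0,-21,0],"gripper":1},{"translation":[-15,2,9],"rotation":[0,-28,0],"gripper":1}]' 
python3 rel.py 0.5 0.155 0.28 0 0
```

```text
time_s: 5.93
tcp_pos: [0.5002, 0.1538, 0.2624]
ee_rot: [[0.007, 1.0, 0.004], [0.847, -0.008, 0.531], [0.531, -0.001, -0.847]]
ft_force: [0.9, -0.1, -1.7]
width: 0.999
t [ 10.4  -0.2 -14.3] r [  0.09 -32.08  -0.45] | at [0.5002 0.1538 0.2624] q [ 42.   30.7 -58.9 110.2  -7.5  46.   -6.8] w 0.999 F [ 0.9 -0.1 -1.7] t 5.9
```

```bash
python3 -m pendant '[{"translation":[10,0,-14],"rotation":[0,-7,0],"gripper":1},{"translation":[10,0,-14],"rotation":[0,-14,0],"gripper":1},{"translation":[10,0,-14],"rotation":[0,-21,0],"gripper":1},{"translation":[10,0,-14],"rotation":[0,-28,0],"gripper":1},{"translation":[10,0,-14],"rotation":[0,-32,0],"gripper":1},{"translation":[10,0,-14],"rotation":[0,-32,0],"gripper":1},{"translation":[10,0,-14],"rotation":[0,-32,0],"gripper":1},{"translation":[10,0,-14],"rotation":[0,-32,0],"gripper":1},{"translation":[10,0,-14],"rotation":[0,-32,0],"gripper":1},{"translation":[10,0,-14],"rotation":[0,-32,0],"gripper":1}]' 
python3 rel.py 0.526 0.4396 0.2 -50.8 0
```

```text
time_s: 6.77
tcp_pos: [0.5003, 0.1531, 0.2793]
ee_rot: [[0.011, 1.0, -0.001], [1.0, -0.011, 0.002], [0.002, -0.001, -1.0]]
ft_force: [0.1, -0.2, -0.3]
width: 1.001
t [286.6  22.6  79.8] r [-0.11 -0.07 50.17] | at [0.5003 0.1531 0.2793] q [ 13.1  22.2 -44.  103.5  17.3  61.2 -37.8] w 1.001 F [ 0.1 -0.2 -0.3] t 6.8
```

```bash
python3 -m pendant '[{"translation":[35,3,10],"rotation":[0,0,6],"gripper":1},{"translation":[70,6,20],"rotation":[0,0,12],"gripper":1},{"translation":[105,9,30],"rotation":[0,0,18],"gripper":1},{"translation":[140,12,40],"rotation":[0,0,24],"gripper":1},{"translation":[175,15,50],"rotation":[0,0,30],"gripper":1},{"translation":[210,18,60],"rotation":[0,0,36],"gripper":1},{"translation":[245,21,70],"rotation":[0,0,42],"gripper":1},{"translation":[270,22,75],"rotation":[0,0,48],"gripper":1},{"translation":[286,22.6,80],"rotation":[0,0,50],"gripper":1},{"translation":[286,22.6,80],"rotation":[0,0,50],"gripper":1}]' 
python3 rel.py 0.526 0.4396 0.11 -50.8 0
python3 - <<'E'
from h import *
p,d=snap("side","s1");im=cv2.imread("pics/s1.png");save(im,"s1c",(130,330,270,420),4)
sx=np.array([-.775,-.632]);o=np.array([.464,.389])
for z in(.057,):
  for x in(-.147,-.08,-.047):print(x,proj("side",[*(o+sx*x),z]),proj("top",[*(o+sx*x),z]))
E
```

```text
time_s: 7.6
tcp_pos: [0.5242, 0.4423, 0.198]
ee_rot: [[0.772, 0.635, -0.005], [0.635, -0.772, 0.004], [-0.001, -0.006, -1.0]]
ft_force: [-0.7, -0.8, 0.4]
width: 1.0
t [-0.2  3.7 88. ] r [-0.34  0.05  0.24] | at [0.5242 0.4423 0.198 ] q [ -25.4   40.5  -29.    83.2   20.6   61.7 -109. ] w 1.0 F [-0.7 -0.8  0.4] t 7.6
-0.147 [[157.26783612 338.30058128]] [[113.96208009 203.3835009 ]]
-0.08 [[191.64373966 335.35788949]] [[127.98812182 221.98174611]]
-0.047 [[208.44207244 333.91989628]] [[134.92776371 231.18356969]]
```

View pics/s1c.png

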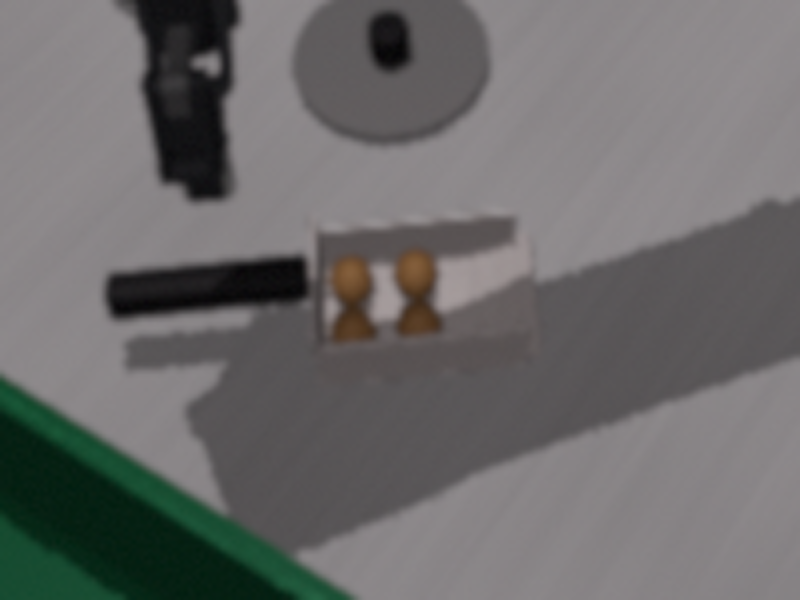

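The handle end sits at about (157,340) in the side view, within 2 px of my model's prediction. I lower onto it.

```bash
python3 -m pendant '[{"translation":[0,3.7,20],"rotation":[-0.3,0,0.2],"gripper":0.3},{"translation":[0,3.7,40],"rotation":[-0.3,0,0.2],"gripper":0.3},{"translation":[0,3.7,60],"rotation":[-0.3,0,0.2],"gripper":0.3},{"translation":[0,3.7,80],"rotation":[-0.3,0,0.2],"gripper":0.3},{"translation":[0,3.7,100],"rotation":[-0.3,0,0.2],"gripper":0.3},{"translation":[0,3.7,115],"rotation":[-0.3,0,0.2],"gripper":0.3},{"translation":[0,3.7,130],"rotation":[-0.3,0,0.2],"gripper":0.3},{"translation":[0,3.7,140],"rotation":[-0.3,0,0.2],"gripper":0.3},{"translation":[0,3.7,148],"rotation":[-0.3,0,0.2],"gripper":0.3},{"translation":[0,3.7,152],"rotation":[-0.3,0,0.2],"gripper":0.3}]' 60
python3 rel.py 0.526 0.4396 0.046 -50.8 0
```

```text
time_s: 8.48
tcp_pos: [0.527, 0.4369, 0.0456]
ee_rot: [[0.775, 0.633, -0.001], [0.633, -0.775, -0.002], [-0.002, 0.001, -1.0]]
ft_force: [-0.5, -0.3, 0.2]
width: 0.65
t [ 0.9 -2.7 -0.4] r [0.07 0.12 0.04] | at [0.527  0.4369 0.0456] q [ -27.6   50.8  -24.8   87.    26.    48.1 -112.7] w 0.65 F [-0.5 -0.3  0.2] t 8.5
```

Run:
```python
from h import *
p,d=snap("side","s2");im=cv2.imread("pics/s2.png");save(im,"s2c",(130,330,270,420),4)
```

```text
(no output)
```

View pics/s2c.png

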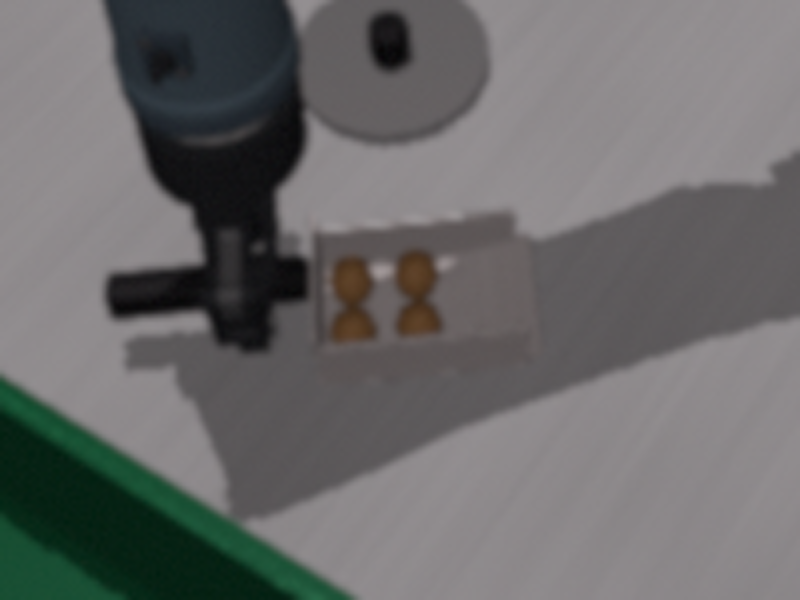

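The fingers straddle the handle around crop (240,300), about two thirds along, so near x = −80 as planned. I centre and close.

```bash
python3 -m pendant '[{"translation":[1,-1,0],"rotation":[0,0,0],"gripper":0.2},{"translation":[1,-2,0],"rotation":[0,0,0],"gripper":0},{"translation":[1,-2.7,0],"rotation":[0,0,0],"gripper":-0.2},{"translation":[1,-2.7,0],"rotation":[0,0,0],"gripper":-0.4},{"translation":[1,-2.7,0],"rotation":[0,0,0],"gripper":-0.6},{"translation":[1,-2.7,0],"rotation":[0,0,0],"gripper":-0.8},{"translation":[1,-2.7,0],"rotation":[0,0,0],"gripper":-1},{"translation":[1,-2.7,0],"rotation":[0,0,0],"gripper":-1},{"translation":[1,-2.7,0],"rotation":[0,0,0],"gripper":-1},{"translation":[1,-2.7,0],"rotation":[0,0,0],"gripper":-1}]' 90
python3 -m pendant '[{"translation":[0,0,-2],"rotation":[0,0,0],"gripper":-1},{"translation":[0,0,-4],"rotation":[0,0,0],"gripper":-1},{"translation":[0,0,-8],"rotation":[0,0,0],"gripper":-1},{"translation":[0,0,-12],"rotation":[0,0,0],"gripper":-1},{"translation":[0,0,-18],"rotation":[0,0,0],"gripper":-1},{"translation":[0,0,-24],"rotation":[0,0,0],"gripper":-1},{"translation":[0,0,-30],"rotation":[0,0,0],"gripper":-1},{"translation":[0,0,-36],"rotation":[0,0,0],"gripper":-1},{"translation":[0,0,-40],"rotation":[0,0,0],"gripper":-1},{"translation":[0,0,-40],"rotation":[0,0,0],"gripper":-1}]'
python3 - <<'E'
from h import *
p,d=snap("side","s3");im=cv2.imread("pics/s3.png");save(im,"s3c",(130,330,270,420),4)
E
```

```text
time_s: 9.37
tcp_pos: [0.526, 0.4403, 0.0462]
ee_rot: [[0.774, 0.633, -0.001], [0.633, -0.774, -0.001], [-0.001, 0.001, -1.0]]
ft_force: [-0.5, 0.4, 5.9]
width: 0.194
time_s: 10.2
tcp_pos: [0.5266, 0.4409, 0.0876]
ee_rot: [[0.774, 0.633, 0.001], [0.633, -0.774, -0.0], [0.001, 0.001, -1.0]]
ft_force: [-0.2, 0.8, -2.9]
width: 0.196
```

View pics/s3c.png

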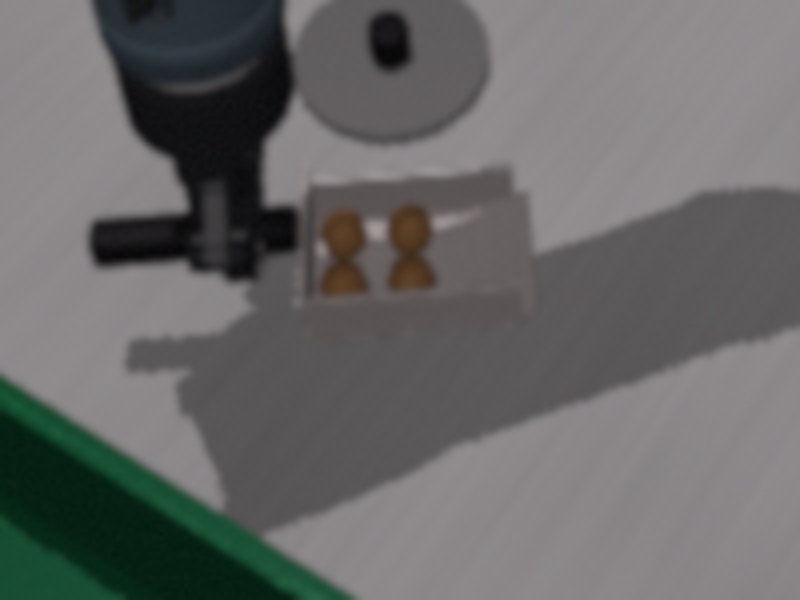

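Scoop lifted level with all four nuts (two visible at crop (345,235) and (410,230), the others half hidden by the wall). I carry it to beside the tub.

```bash
python3 rel.py 0.501 0.26 0.15 0 0;  python3 -m pendant '[{"translation":[0,0,-6],"rotation":[0,0,0],"gripper":-1},{"translation":[0,0,-12],"rotation":[0,0,0],"gripper":-1},{"translation":[0,0,-18],"rotation":[0,0,0],"gripper":-1},{"translation":[0,0,-24],"rotation":[0,0,0],"gripper":-1},{"translation":[0,0,-30],"rotation":[0,0,0],"gripper":-1},{"translation":[0,0,-36],"rotation":[0,0,0],"gripper":-1},{"translation":[0,0,-42],"rotation":[0,0,0],"gripper":-1},{"translation":[0,0,-48],"rotation":[0,0,0],"gripper":-1},{"translation":[0,0,-54],"rotation":[0,0,0],"gripper":-1},{"translation":[0,0,-60],"rotation":[0,0,0],"gripper":-1}]'; python3 rel.py 0.501 0.26 0.15 0 0
```

```text
t [-133.9  123.9  -63. ] r [ 3.000e-02  2.000e-02 -5.074e+01] | at [0.5263 0.4407 0.0869] q [ -27.1   47.8  -26.    86.4   24.6   51.6 -111.9] w 0.189 F [-0.2  0.4 -2.5] t 10.2
time_s: 11.08
tcp_pos: [0.5263, 0.4407, 0.1475]
ee_rot: [[0.774, 0.633, 0.0], [0.633, -0.774, -0.001], [-0.0, 0.001, -1.0]]
ft_force: [0.2, -0.2, -2.4]
width: 0.197
t [-133.9  123.9   -2.4] r [ 3.000e-02  2.000e-02 -5.075e+01] | at [0.5263 0.4407 0.1475] q [ -26.2   43.6  -27.6   85.    22.5   57.  -110.4] w 0.197 F [ 0.2 -0.2 -2.4] t 11.1
```

```bash
python3 -m pendant '[{"translation":[-4,4,0],"rotation":[0,0,-1],"gripper":-1},{"translation":[-10,9,0],"rotation":[0,0,-3],"gripper":-1},{"translation":[-17,15,0],"rotation":[0,0,-6],"gripper":-1},{"translation":[-24,22,0],"rotation":[0,0,-9],"gripper":-1},{"translation":[-31,29,0],"rotation":[0,0,-12],"gripper":-1},{"translation":[-38,36,0],"rotation":[0,0,-15],"gripper":-1},{"translation":[-45,43,0],"rotation":[0,0,-18],"gripper":-1},{"translation":[-52,49,0],"rotation":[0,0,-21],"gripper":-1},{"translation":[-59,55,0],"rotation":[0,0,-23],"gripper":-1},{"translation":[-66,61,0],"rotation":[0,0,-25],"gripper":-1}]'; python3 rel.py 0.501 0.26 0.14 0 0
```

```text
time_s: 11.92
tcp_pos: [0.5136, 0.3506, 0.1474]
ee_rot: [[0.432, 0.902, 0.0], [0.902, -0.432, -0.001], [-0.001, 0.001, -1.0]]
ft_force: [-0.8, 1.0, -2.7]
width: 0.197
t [-87.1  27.8   7.5] r [ 2.000e-02  6.000e-02 -2.561e+01] | at [0.5136 0.3506 0.1474] q [-14.8  39.5 -34.2  95.5  26.5  53.4 -84.7] w 0.197 F [-0.8  1.  -2.7] t 11.9
```

```bash
python3 -m pendant '[{"translation":[-7,2,1],"rotation":[0,0,-2],"gripper":-1},{"translation":[-15,5,1],"rotation":[0,0,-5],"gripper":-1},{"translation":[-24,8,2],"rotation":[0,0,-8],"gripper":-1},{"translation":[-34,11,3],"rotation":[0,0,-11],"gripper":-1},{"translation":[-44,14,4],"rotation":[0,0,-14],"gripper":-1},{"translation":[-54,17,5],"rotation":[0,0,-17],"gripper":-1},{"translation":[-64,20,6],"rotation":[0,0,-20],"gripper":-1},{"translation":[-74,23,7],"rotation":[0,0,-23],"gripper":-1},{"translation":[-83,26,7],"rotation":[0,0,-25],"gripper":-1},{"translation":[-87,28,7],"rotation":[0,0,-25.6],"gripper":-1}]'; python3 rel.py 0.501 0.2435 0.109 0 0
python3 - <<'E'
from h import *
p,d=snap("top","t4");im=cv2.imread("pics/t4.png");save(im,"t4c",(130,330,150,300),4)
p,d=snap("side","s4");im=cv2.imread("pics/s4.png");save(im,"s4c",(150,350,180,330),4)
K=plane("top",(256-.2,234.1),.036);print(K)
E
```

```text
time_s: 12.75
tcp_pos: [0.5011, 0.2578, 0.1402]
ee_rot: [[-0.0, 1.0, -0.001], [1.0, 0.0, -0.003], [-0.003, -0.001, -1.0]]
ft_force: [-0.1, -0.4, -2.4]
width: 0.193
t [-14.2  -0.   31.2] r [-0.03  0.16  0.03] | at [0.5011 0.2578 0.1402] q [ -1.9  37.1 -40.6 104.4  30.9  50.3 -57.3] w 0.193 F [-0.1 -0.4 -2.4] t 12.8
[[0.50022127 0.07797035 0.036     ]]
```

View pics/t4c.png

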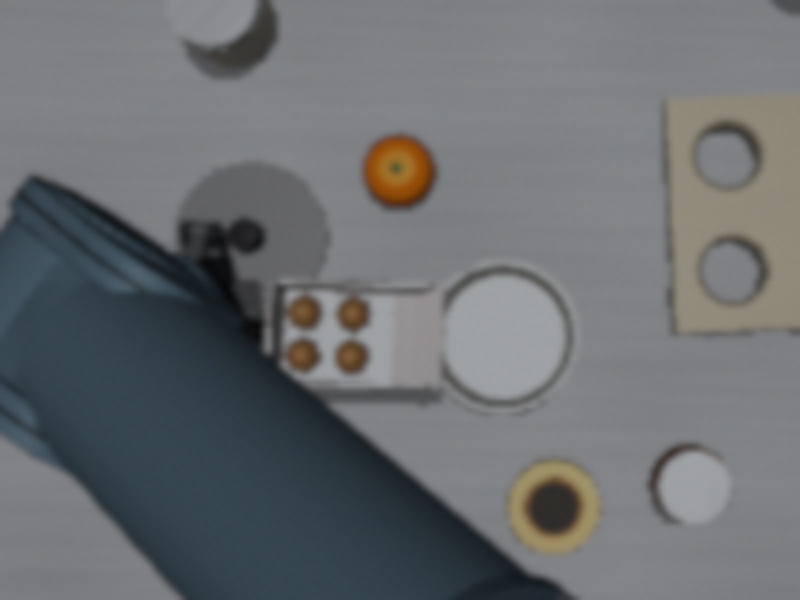

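View pics/s4c.png

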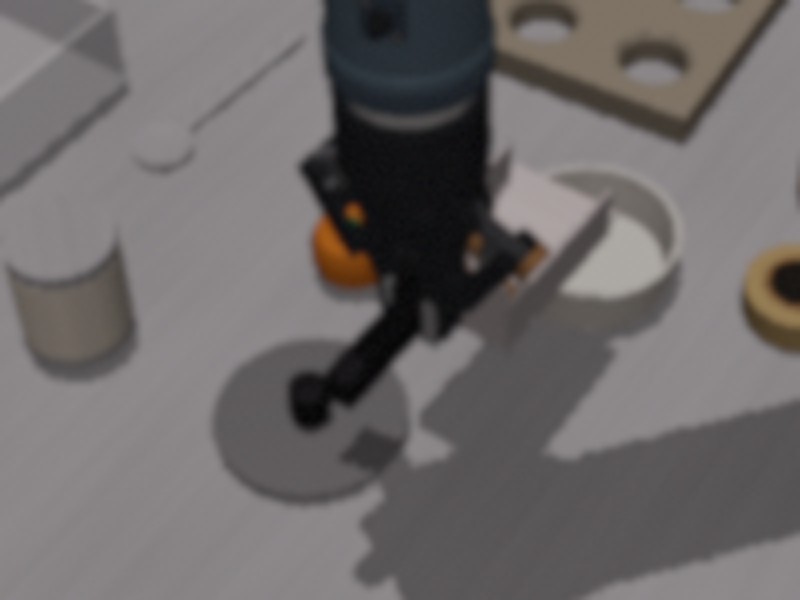

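All four nuts are in the pan and the lip faces the tub, centred in x. I lower the lip to about 65 mm, just over the near rim.

```bash
python3 -m pendant '[{"translation":[-1,0,3],"rotation":[0,0,0],"gripper":-1},{"translation":[-3,0,8],"rotation":[0,0,0],"gripper":-1},{"translation":[-5,0,13],"rotation":[0,0,0],"gripper":-1},{"translation":[-7,0,18],"rotation":[0,0,0],"gripper":-1},{"translation":[-9,0,23],"rotation":[0,0,0],"gripper":-1},{"translation":[-11,0,28],"rotation":[0,0,0],"gripper":-1},{"translation":[-13,0,33],"rotation":[0,0,0],"gripper":-1},{"translation":[-14,0,38],"rotation":[0,0,0],"gripper":-1},{"translation":[-14.3,0,41],"rotation":[0,0,0],"gripper":-1},{"translation":[-14.3,0,41],"rotation":[0,0,0],"gripper":-1}]'
python3 - <<'E'
from h import *
p,d=snap("top","t5");im=cv2.imread("pics/t5.png");save(im,"t5c",(180,300,180,290),6)
s=env.get_state();print(s['tcp_pos'],s['q'].round(1))
g=s['tcp_pos'];
for th,Lz in [(0,.065),(10,.065),(20,.065),(25,.065),(30,.063),(35,.061),(40,.06),(45,.058),(50,.056),(55,.055),(60,.055)]:
    t=np.radians(th);c,q=np.cos(t),np.sin(t)
    print(th,"tx",round((.0995+.145*c-.034*q-g[1])*1000,1),"tz",round(-(Lz+.145*q+.034*c-g[2])*1000,1))
E
```

```text
time_s: 13.68
tcp_pos: [0.5011, 0.2439, 0.0987]
ee_rot: [[0.002, 1.0, -0.001], [1.0, -0.002, -0.002], [-0.002, -0.001, -1.0]]
ft_force: [0.6, 0.0, -1.9]
width: 0.198
[0.50129757 0.24421498 0.09910362] [ -2.3  39.9 -38.3 106.3  33.8  45.8 -58.7]
0 tx 0.3 tz 0.1
10 tx -7.8 tz -24.6
20 tx -20.1 tz -47.4
25 tx -27.7 tz -58.0
30 tx -36.1 tz -65.8
35 tx -45.4 tz -72.9
40 tx -55.5 tz -80.1
45 tx -66.2 tz -85.5
50 tx -77.6 tz -89.8
55 tx -89.4 tz -94.2
60 tx -101.7 tz -98.5
```

View pics/t5c.png

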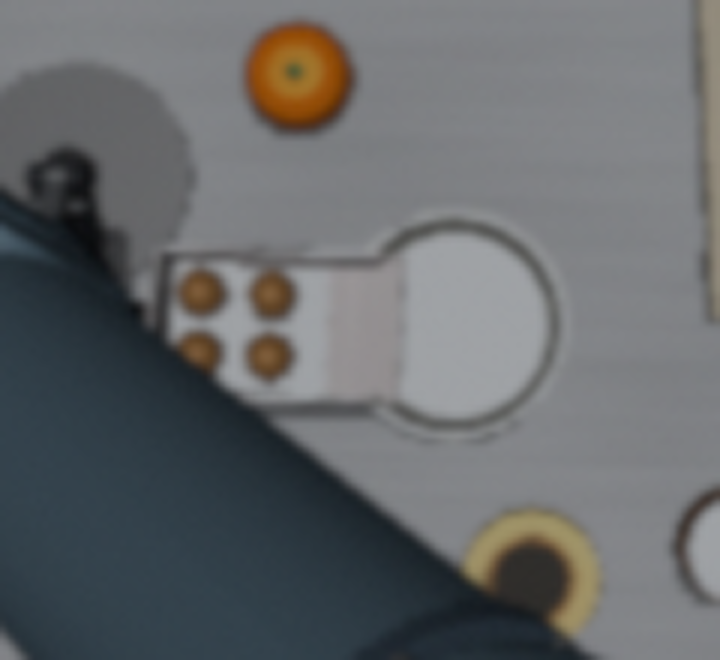

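The lip edge (crop x≈404) lies about 20 mm inside the near side of the tub centre (453,325). I start tipping, holding the lip still.

```bash
python3 -m pendant '[{"translation":[-1.5,0,-7],"rotation":[0,3,0],"gripper":-1},{"translation":[-4,0,-14],"rotation":[0,6,0],"gripper":-1},{"translation":[-7.8,0,-24.6],"rotation":[0,10,0],"gripper":-1},{"translation":[-11,0,-32],"rotation":[0,13,0],"gripper":-1},{"translation":[-15,0,-39],"rotation":[0,16,0],"gripper":-1},{"translation":[-20,0,-47.4],"rotation":[0,20,0],"gripper":-1},{"translation":[-23,0,-52],"rotation":[0,22,0],"gripper":-1},{"translation":[-27.7,0,-58],"rotation":[0,25,0],"gripper":-1},{"translation":[-27.7,0,-58],"rotation":[0,25,0],"gripper":-1},{"translation":[-27.7,0,-58],"rotation":[0,25,0],"gripper":-1}]'
cat > lip.py <<'E'
from h import *
from scipy.spatial.transform import Rotation as Ro
s=env.get_state();R=s['ee_rot'];p=s['tcp_pos']
S=np.c_[-R[:,0],R[:,1],-R[:,2]]
L=p+S@[.145,0,-.034];th=np.degrees(np.arccos(S[2,2]));print("lip",L.round(4),"tilt",th.round(1),"yaw tooly",np.degrees(np.arctan2(R[1,1],R[0,1])).round(2),"q",s['q'].round(1),"t",round(s['time_s'],1))
for t2,Lz in [(25,.065),(30,.063),(35,.061),(40,.06),(45,.058),(50,.056),(55,.055),(60,.055)]:
    t=np.radians(t2);c,q=np.cos(t),np.sin(t)
    tgt=np.array([.501,.0995+.145*c-.034*q,Lz+.145*q+.034*c])
    T=np.array([[0,1,0],[1,0,0],[0,0,-1.]])@Ro.from_rotvec([0,t,0]).as_matrix()
    print(t2,(R.T@(tgt-p)*1000).round(1),np.degrees(Ro.from_matrix(R.T@T).as_rotvec()).round(1))
E
python3 lip.py
```

```text
time_s: 14.57
tcp_pos: [0.5017, 0.2156, 0.157]
ee_rot: [[0.004, 1.0, 0.001], [0.908, -0.004, 0.42], [0.42, -0.001, -0.908]]
ft_force: [0.3, 0.4, -1.4]
width: 0.195
lip [0.5011 0.0982 0.0653] tilt 24.8 yaw tooly -0.25 q [ 29.1  41.5 -58.3 112.3  19.1  35.3 -33.9] t 14.6
25 [ 0.9 -0.7  0.3] [ 0.1  0.2 -0.3]
30 [ -3.5  -0.7 -10.4] [ 0.1  5.2 -0.2]
35 [ -8.9  -0.7 -20.7] [ 0.1 10.2 -0.2]
40 [-15.   -0.6 -31.5] [ 0.1 15.2 -0.2]
45 [-22.5  -0.6 -40.8] [ 0.1 20.2 -0.2]
50 [-31.   -0.5 -49.5] [ 0.1 25.2 -0.2]
55 [-39.9  -0.5 -58.4] [ 0.1 30.2 -0.2]
60 [-49.2  -0.4 -67.5] [ 0.1 35.2 -0.2]
```

```bash
python3 -m pendant '[{"translation":[-2,0,-5],"rotation":[0,2.5,0],"gripper":-1},{"translation":[-3.5,-0.5,-10],"rotation":[0,5,0],"gripper":-1},{"translation":[-6,-0.5,-15],"rotation":[0,7.5,0],"gripper":-1},{"translation":[-9,-0.7,-20.7],"rotation":[0,10,0],"gripper":-1},{"translation":[-12,-0.7,-26],"rotation":[0,12.5,0],"gripper":-1},{"translation":[-15,-0.6,-31.5],"rotation":[0,15,0],"gripper":-1},{"translation":[-15,-0.6,-31.5],"rotation":[0,15,0],"gripper":-1},{"translation":[-15,-0.6,-31.5],"rotation":[0,15,0],"gripper":-1},{"translation":[-15,-0.6,-31.5],"rotation":[0,15,0],"gripper":-1},{"translation":[-15,-0.6,-31.5],"rotation":[0,15,0],"gripper":-1}]'
python3 lip.py
python3 - <<'E'
from h import *
p,d=snap("top","t6");im=cv2.imread("pics/t6.png");save(im,"t6c",(180,300,180,290),6)
E
```

```text
time_s: 15.4
tcp_pos: [0.5007, 0.1901, 0.1796]
ee_rot: [[0.001, 1.0, 0.001], [0.769, -0.002, 0.639], [0.639, -0.0, -0.769]]
ft_force: [0.6, 0.0, -2.2]
width: 0.192
lip [0.5005 0.1003 0.0608] tilt 39.7 yaw tooly -0.11 q [ 45.7  51.2 -68.9 113.6  13.2  34.8 -19.7] t 15.4
25 [ 5.9  0.3 34.2] [  0.1 -14.7  -0.1]
30 [ 4.4  0.3 22.8] [ 0.1 -9.7 -0.1]
35 [ 1.8  0.3 11.4] [ 0.1 -4.7 -0.1]
40 [-1.3  0.3 -0.6] [ 0.1  0.3 -0.1]
45 [ -6.2   0.3 -11.6] [ 0.1  5.3 -0.1]
50 [-12.1   0.4 -22.1] [ 0.1 10.3 -0.1]
55 [-18.4   0.4 -33.1] [ 0.1 15.3 -0.1]
60 [-25.1   0.4 -44.2] [ 0.1 20.3 -0.1]
```

View pics/t6c.png

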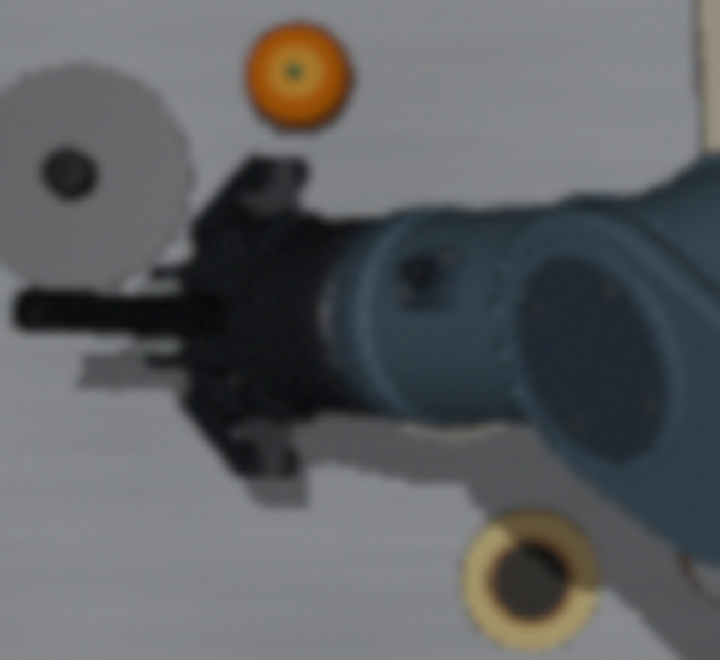

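The wrist hides the tub from above, so from here I use the side camera. I continue to about 55°.

```bash
python3 -m pendant '[{"translation":[-3,0,-6],"rotation":[0,2.5,0],"gripper":-1},{"translation":[-6,0.3,-11.6],"rotation":[0,5,0],"gripper":-1},{"translation":[-9,0.3,-17],"rotation":[0,7.5,0],"gripper":-1},{"translation":[-12,0.3,-22],"rotation":[0,10,0],"gripper":-1},{"translation":[-15,0.3,-27],"rotation":[0,12.5,0],"gripper":-1},{"translation":[-18,0.4,-33],"rotation":[0,15,0],"gripper":-1},{"translation":[-18,0.4,-33],"rotation":[0,15,0],"gripper":-1},{"translation":[-18,0.4,-33],"rotation":[0,15,0],"gripper":-1},{"translation":[-18,0.4,-33],"rotation":[0,15,0],"gripper":-1},{"translation":[-18,0.4,-33],"rotation":[0,15,0],"gripper":-1}]'
python3 lip.py
python3 - <<'E'
from h import *
p,d=snap("side","s6");im=cv2.imread("pics/s6.png");save(im,"s6c",(200,380,160,290),4)
E
```

```text
time_s: 16.28
tcp_pos: [0.5007, 0.1561, 0.1939]
ee_rot: [[-0.001, 1.0, 0.0], [0.578, 0.0, 0.816], [0.816, 0.001, -0.578]]
ft_force: [-0.5, 0.1, -2.3]
width: 0.197
lip [0.5009 0.0999 0.056 ] tilt 54.7 yaw tooly 0.0 q [ 56.2  61.2 -71.5 112.7   2.5  38.1  -1.4] t 16.3
25 [ 4.9  0.2 70.6] [  0.  -29.7   0. ]
30 [ 6.4  0.2 59.2] [  0.  -24.7   0. ]
35 [ 6.8  0.3 47.5] [  0.  -19.7   0. ]
40 [ 6.9  0.3 35.1] [  0.  -14.7   0. ]
45 [ 5.   0.3 23.3] [ 0.  -9.7  0. ]
50 [ 2.   0.3 11.5] [ 0.  -4.7  0. ]
55 [-1.3  0.3 -0.6] [0.  0.3 0. ]
60 [ -4.9   0.3 -13.1] [0.  5.3 0. ]
```

View pics/s6c.png

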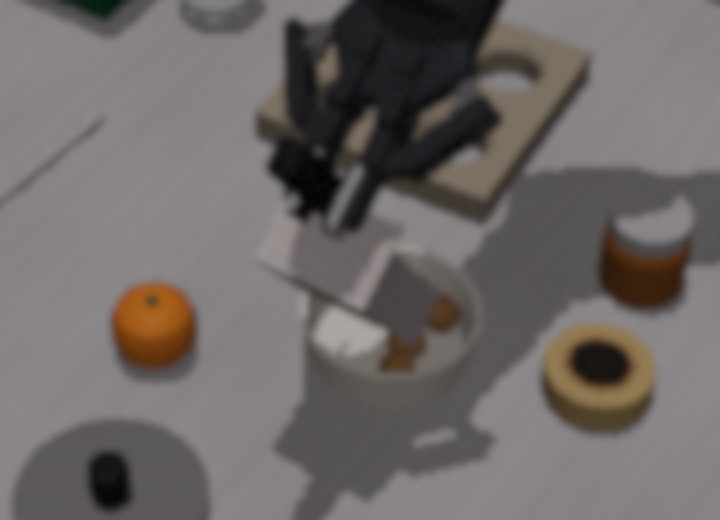

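Walnuts are in the tub at crop (445,312) and (400,355). I go to 60° and give a small shake, then look again.

```bash
python3 -m pendant '[{"translation":[-2,0.3,-7],"rotation":[0,3,0],"gripper":-1},{"translation":[-4.9,0.3,-13],"rotation":[0,5.3,0],"gripper":-1},{"translation":[-4.9,0.3,-13],"rotation":[0,5.3,0],"gripper":-1},{"translation":[-4.9,4,-13],"rotation":[0,5.3,0],"gripper":-1},{"translation":[-4.9,-4,-13],"rotation":[0,5.3,0],"gripper":-1},{"translation":[-4.9,4,-13],"rotation":[0,5.3,0],"gripper":-1},{"translation":[-4.9,0.3,-13],"rotation":[0,5.3,0],"gripper":-1},{"translation":[-4.9,0.3,-13],"rotation":[0,5.3,0],"gripper":-1},{"translation":[-4.9,0.3,-13],"rotation":[0,5.3,0],"gripper":-1},{"translation":[-4.9,0.3,-13],"rotation":[0,5.3,0],"gripper":-1}]'
python3 lip.py
python3 - <<'E'
from h import *
p,d=snap("side","s7");im=cv2.imread("pics/s7.png");save(im,"s7c",(250,340,190,270),8)
E
```

```text
time_s: 17.17
tcp_pos: [0.5009, 0.1427, 0.1975]
ee_rot: [[-0.001, 1.0, 0.0], [0.501, 0.0, 0.866], [0.866, 0.001, -0.501]]
ft_force: [-0.3, 0.4, -1.3]
width: 0.201
lip [0.501  0.0995 0.055 ] tilt 59.9 yaw tooly 0.02 q [ 58.9  64.6 -71.3 111.9  -1.3  40.3   4.8] t 17.2
25 [ 2.   0.1 84.1] [  0.  -34.9   0.1]
30 [ 4.6  0.1 72.9] [  0.  -29.9   0.1]
35 [ 6.   0.1 61.3] [  0.  -24.9   0.1]
40 [ 7.3  0.1 49. ] [  0.  -19.9   0.1]
45 [ 6.5  0.1 37. ] [  0.  -14.9   0.1]
50 [ 4.6  0.1 25. ] [ 0.  -9.9  0.1]
55 [ 2.4  0.1 12.6] [ 0.  -4.9  0.1]
60 [-0.   0.1 -0.2] [0.  0.1 0.1]
```

View pics/s7c.png

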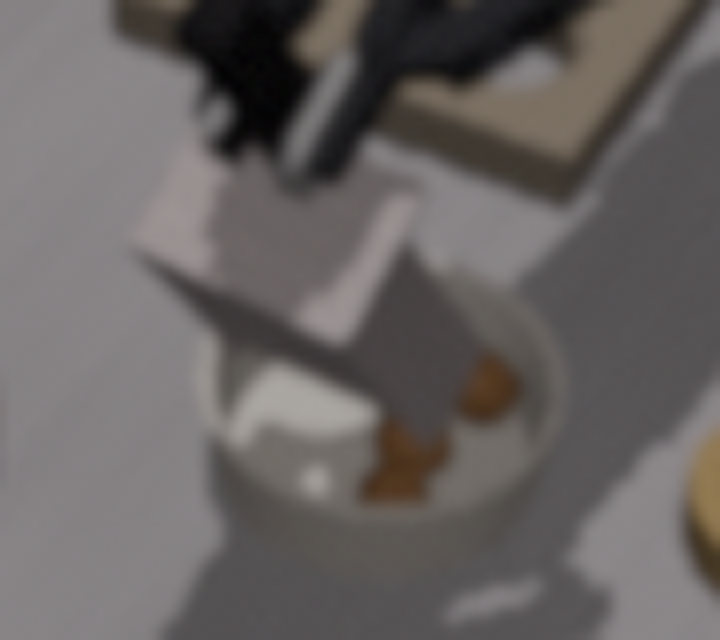

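Three nuts show at crop (490,385), (410,445) and (395,485); the lip may hide the fourth. I slide the scoop back, still tipped and low, to see.

```bash
python3 -m pendant '[{"translation":[4,0,2],"rotation":[0,0,0],"gripper":-1},{"translation":[8,0,4],"rotation":[0,0,0],"gripper":-1},{"translation":[12,0,8],"rotation":[0,0,0],"gripper":-1},{"translation":[16,0,12],"rotation":[0,0,0],"gripper":-1},{"translation":[20,0,16],"rotation":[0,0,0],"gripper":-1},{"translation":[21,0,20],"rotation":[0,0,0],"gripper":-1},{"translation":[21,0,20],"rotation":[0,0,0],"gripper":-1},{"translation":[21,0,20],"rotation":[0,0,0],"gripper":-1},{"translation":[21,0,20],"rotation":[0,0,0],"gripper":-1},{"translation":[21,0,20],"rotation":[0,0,0],"gripper":-1}]'
python3 lip.py|head -1
python3 - <<'E'
from h import *
p,d=snap("side","s8");im=cv2.imread("pics/s8.png");save(im,"s8c",(250,340,190,270),8)
E
```

```text
time_s: 18.05
tcp_pos: [0.5011, 0.1702, 0.2055]
ee_rot: [[-0.001, 1.0, 0.001], [0.501, -0.0, 0.866], [0.866, 0.001, -0.501]]
ft_force: [-0.4, 0.3, -2.6]
width: 0.197
lip [0.5012 0.127  0.0629] tilt 59.9 yaw tooly -0.02 q [ 56.3  63.1 -71.4 112.7  -3.6  37.6   4.5] t 18.1
```

View pics/s8c.png

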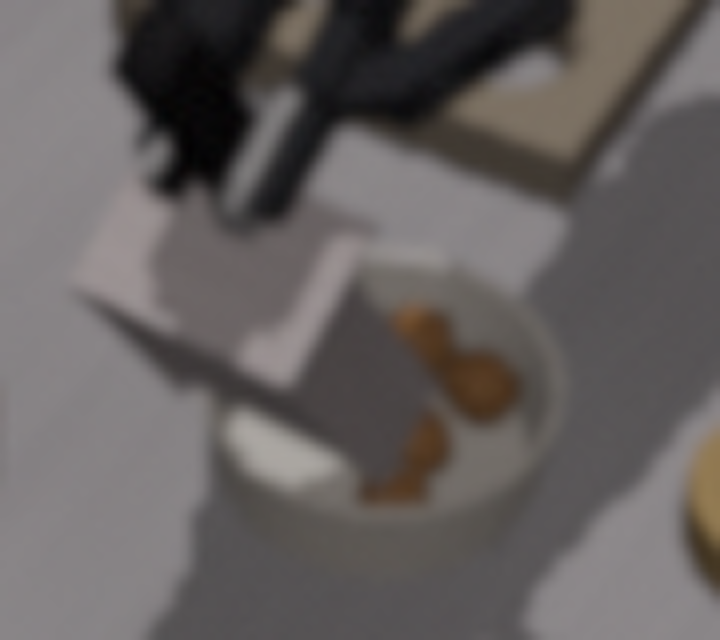

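All four walnuts now show in the tub, at crop (420,325), (485,385), (430,445) and (395,490), and the scoop is still tipped with its lip 63 mm up. I level it and take it back.

```bash
python3 rel.py 0.501 0.26 0.23 0 0
```

```text
t [66.2 -0.1 65.5] r [ 6.000e-02 -5.995e+01  1.000e-02] | at [0.5011 0.1702 0.2055] q [ 56.3  63.1 -71.4 112.7  -3.6  37.6   4.5] w 0.193 F [ 0.2  0.7 -1.8] t 18.1
```

```bash
python3 -m pendant '[{"translation":[16,0,3],"rotation":[0,-3,0],"gripper":-1},{"translation":[28,0,8],"rotation":[0,-9,0],"gripper":-1},{"translation":[38,0,14],"rotation":[0,-16,0],"gripper":-1},{"translation":[46,0,22],"rotation":[0,-23,0],"gripper":-1},{"translation":[54,0,32],"rotation":[0,-30,0],"gripper":-1},{"translation":[60,0,42],"rotation":[0,-37,0],"gripper":-1},{"translation":[64,0,52],"rotation":[0,-44,0],"gripper":-1},{"translation":[66,0,60],"rotation":[0,-51,0],"gripper":-1},{"translation":[66,0,65],"rotation":[0,-58,0],"gripper":-1},{"translation":[66,0,65.5],"rotation":[0,-60,0],"gripper":-1}]'
python3 rel.py 0.526 0.4400 0.16 -50.8 0
```

```text
time_s: 18.93
tcp_pos: [0.4996, 0.2649, 0.2314]
ee_rot: [[-0.006, 1.0, 0.004], [1.0, 0.006, -0.003], [-0.003, 0.004, -1.0]]
ft_force: [-0.5, 1.7, -2.7]
width: 0.196
t [175.2  27.1  70.9] r [ 0.29  0.09 51.12] | at [0.4996 0.2649 0.2314] q [ -3.   29.  -39.6 100.6  21.7  58.1 -50.4] w 0.196 F [-0.5  1.7 -2.7] t 18.9
```

```bash
python3 -m pendant '[{"translation":[18,3,7],"rotation":[0,0,5],"gripper":-1},{"translation":[36,6,14],"rotation":[0,0,10],"gripper":-1},{"translation":[54,9,21],"rotation":[0,0,15],"gripper":-1},{"translation":[72,12,28],"rotation":[0,0,20],"gripper":-1},{"translation":[90,15,35],"rotation":[0,0,26],"gripper":-1},{"translation":[110,18,42],"rotation":[0,0,32],"gripper":-1},{"translation":[130,21,50],"rotation":[0,0,38],"gripper":-1},{"translation":[150,24,60],"rotation":[0,0,44],"gripper":-1},{"translation":[168,26,68],"rotation":[0,0,49],"gripper":-1},{"translation":[175,27,71],"rotation":[0,0,51],"gripper":-1}]'
python3 rel.py 0.526 0.4400 0.048 -50.8 0
```

```text
time_s: 19.77
tcp_pos: [0.5236, 0.443, 0.1581]
ee_rot: [[0.775, 0.632, 0.0], [0.632, -0.775, -0.002], [-0.001, 0.002, -1.0]]
ft_force: [-0.7, -0.3, -1.9]
width: 0.194
t [1.000e-01 3.700e+00 1.101e+02] r [0.11 0.06 0.03] | at [0.5236 0.443  0.1581] q [ -28.5   42.2  -24.4   84.9   19.4   57.2 -108.6] w 0.194 F [-0.7 -0.3 -1.9] t 19.8
```

```bash
python3 -m pendant '[{"translation":[0,3.7,15],"rotation":[0,0,0],"gripper":-1},{"translation":[0,3.7,30],"rotation":[0,0,0],"gripper":-1},{"translation":[0,3.7,45],"rotation":[0,0,0],"gripper":-1},{"translation":[0,3.7,60],"rotation":[0,0,0],"gripper":-1},{"translation":[0,3.7,75],"rotation":[0,0,0],"gripper":-1},{"translation":[0,3.7,90],"rotation":[0,0,0],"gripper":-1},{"translation":[0,3.7,100],"rotation":[0,0,0],"gripper":-1},{"translation":[0,3.7,106],"rotation":[0,0,0],"gripper":-1},{"translation":[0,3.7,108],"rotation":[0,0,0],"gripper":-1},{"translation":[0,3.7,110],"rotation":[0,0,0],"gripper":-1}]'
python3 -m pendant '[{"translation":[0,0,0],"rotation":[0,0,0],"gripper":-1},{"translation":[0,0,0.5],"rotation":[0,0,0],"gripper":-1},{"translation":[0,0,1],"rotation":[0,0,0],"gripper":-1},{"translation":[0,0,1.5],"rotation":[0,0,0],"gripper":-1},{"translation":[0,0,2],"rotation":[0,0,0],"gripper":-1},{"translation":[0,0,2],"rotation":[0,0,0],"gripper":-1},{"translation":[0,0,2],"rotation":[0,0,0],"gripper":-1},{"translation":[0,0,2],"rotation":[0,0,0],"gripper":-1},{"translation":[0,0,2],"rotation":[0,0,0],"gripper":-1},{"translation":[0,0,2],"rotation":[0,0,0],"gripper":-1}]'
python3 - <<'E'
from h import *
p,d=snap("side","s9");im=cv2.imread("pics/s9.png");save(im,"s9c",(130,330,190,340),4)
E
```

```text
time_s: 20.6
tcp_pos: [0.5261, 0.4402, 0.0481]
ee_rot: [[0.775, 0.632, 0.001], [0.632, -0.775, -0.002], [-0.001, 0.002, -1.0]]
ft_force: [0.1, 0.5, -1.5]
width: 0.195
time_s: 21.43
tcp_pos: [0.5264, 0.4403, 0.0464]
ee_rot: [[0.775, 0.632, 0.001], [0.632, -0.775, -0.001], [0.0, 0.002, -1.0]]
ft_force: [1.1, 0.1, -0.2]
width: 0.195
```

View pics/s9c.png

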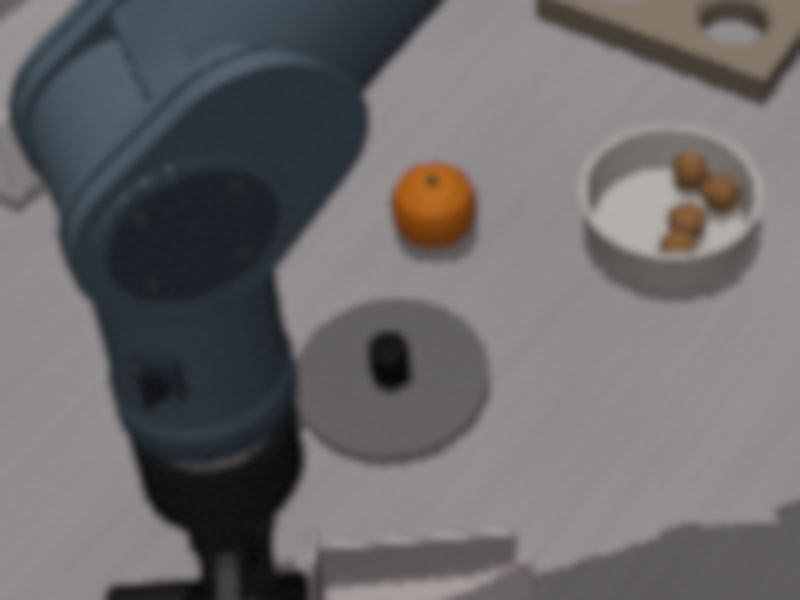

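The four walnuts lie in the tub at crop (690,170), (720,190), (687,220) and (678,242), and the scoop is back at its place. I press down a hair more, open gently and retreat.

```bash
python3 -m pendant '[{"translation":[0,0,0.6],"rotation":[0,0,0],"gripper":-1},{"translation":[0,0,0.6],"rotation":[0,0,0],"gripper":-0.6},{"translation":[0,0,0.6],"rotation":[0,0,0],"gripper":-0.5},{"translation":[0,0,0.6],"rotation":[0,0,0],"gripper":-0.4},{"translation":[0,0,0.6],"rotation":[0,0,0],"gripper":-0.2},{"translation":[0,0,0.6],"rotation":[0,0,0],"gripper":0},{"translation":[0,0,0.6],"rotation":[0,0,0],"gripper":0},{"translation":[0,0,-10],"rotation":[0,0,0],"gripper":0},{"translation":[0,0,-30],"rotation":[0,0,0],"gripper":0},{"translation":[0,0,-60],"rotation":[0,0,0],"gripper":0}]'
python3 -m pendant '[{"translation":[0,0,-20],"rotation":[0,0,0],"gripper":0.3},{"translation":[0,0,-40],"rotation":[0,0,0],"gripper":0.3},{"translation":[0,0,-60],"rotation":[0,0,0],"gripper":0.3},{"translation":[0,0,-80],"rotation":[0,0,0],"gripper":0.3},{"translation":[0,0,-80],"rotation":[0,0,0],"gripper":0.3},{"translation":[0,0,-80],"rotation":[0,0,0],"gripper":0.3},{"translation":[0,0,-80],"rotation":[0,0,0],"gripper":0.3},{"translation":[0,0,-80],"rotation":[0,0,0],"gripper":0.3},{"translation":[0,0,-80],"rotation":[0,0,0],"gripper":0.3},{"translation":[0,0,-80],"rotation":[0,0,0],"gripper":0.3}]' 40
python3 - <<'E'
from h import *
p,d=snap("side","s10");im=cv2.imread("pics/s10.png");save(im,"s10c",(130,330,240,390),4)
p,d=snap("top","t10");im=cv2.imread("pics/t10.png");save(im,"t10c",(100,300,150,300),4)
E
```

```text
time_s: 22.32
tcp_pos: [0.5249, 0.4391, 0.1051]
ee_rot: [[0.774, 0.633, -0.002], [0.633, -0.774, -0.004], [-0.005, 0.002, -1.0]]
ft_force: [0.2, 1.0, 0.5]
width: 0.5
time_s: 23.15
tcp_pos: [0.5247, 0.439, 0.1841]
ee_rot: [[0.774, 0.633, -0.004], [0.633, -0.774, -0.006], [-0.006, 0.002, -1.0]]
ft_force: [0.6, -0.2, -0.3]
width: 0.651
```

View pics/s10c.png

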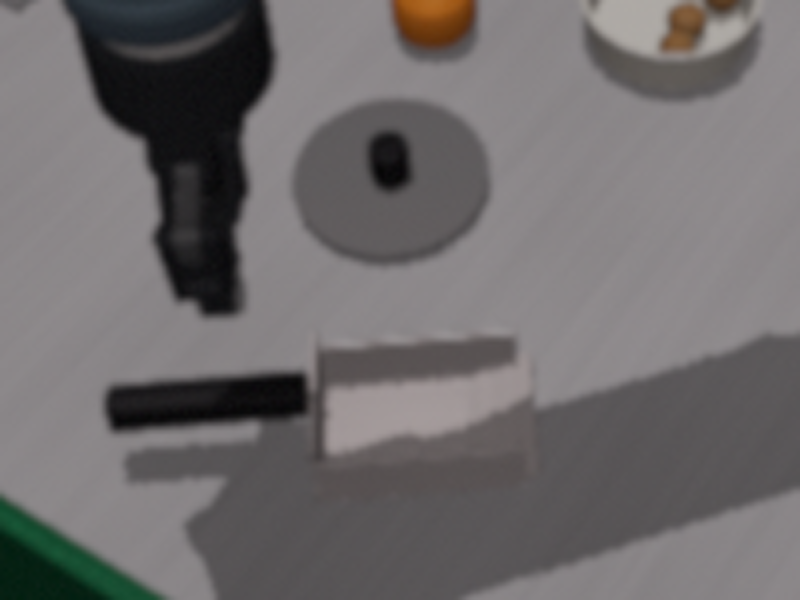

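View pics/t10c.png

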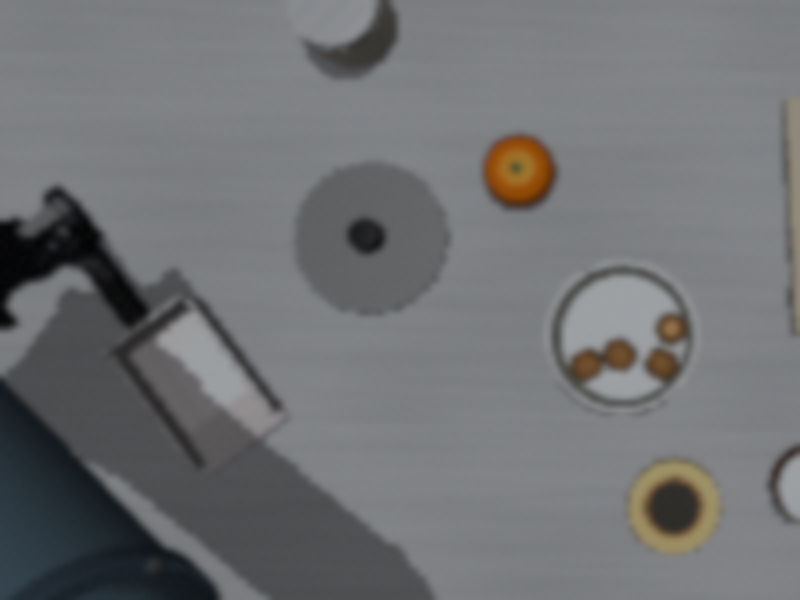

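The scoop is flat, empty and back where it was, and all four walnuts are in the tub. Next I measure the lid and tub centres precisely, cross-checked with the side camera.

Run:
```python
from h import *
im=cv2.imread("pics/t10.png");g=cv2.cvtColor(im,cv2.COLOR_BGR2GRAY)
x0,x1,y0,y1=165,220,182,235
big=cv2.resize(g[y0:y1,x0:x1],None,fx=8,fy=8,interpolation=cv2.INTER_CUBIC)
c=cv2.HoughCircles(cv2.GaussianBlur(big,(0,0),3),cv2.HOUGH_GRADIENT,1,200,param1=60,param2=20,minRadius=130,maxRadius=180);print(c)
f=lambda c:np.array([(c[0]+.5)/8-.5+x0,(c[1]+.5)/8-.5+y0])
print("lid",f(c[0,0]),plane("top",f(c[0,0]),.009),c[0,0,2]/8)
m=(cv2.inRange(im[y0:y1,x0:x1],(0,0,0),(55,55,55)));k,l,st,ce=cv2.connectedComponentsWithStats(m)
for i in range(1,k):
    if st[i,4]>10:print("knob",st[i],plane("top",ce[i]+[x0,y0],.028))
x0,x1,y0,y1=228,282,207,262
big=cv2.resize(g[y0:y1,x0:x1],None,fx=8,fy=8,interpolation=cv2.INTER_CUBIC)
c=cv2.HoughCircles(cv2.GaussianBlur(big,(0,0),3),cv2.HOUGH_GRADIENT,1,200,param1=60,param2=20,minRadius=110,maxRadius=180);print(c)
print("tub",plane("top",f(c[0,0]),.036),c[0,0,2]/8)
# side: ellipse fit of bright tub rim outline / dark lid disc
im=cv2.imread("pics/s10.png");g=cv2.cvtColor(im,cv2.COLOR_BGR2GRAY);
P=np.array([(x+.571,y+.269) for x,y in [(0,0)]])
for nm,c,r,z in(("lid",(.571,.269),.057,.009),("tub",(.5005,.078),.056,.036)):
    a=np.linspace(0,2*np.pi,60);pt=proj("side",np.c_[c[0]+r*np.cos(a),c[1]+r*np.sin(a),0*a+z])
    for q in pt: cv2.circle(im,tuple(np.round(q*16).astype(int)),6,(0,0,255),-1,shift=4)
save(im,"s10d",(195,345,205,315),5)
```

```text
NoneTraceback (most recent call last):
  File "<stdin>", line 7, in <module>
TypeError: 'NoneType' object is not subscriptable
```

```bash
cat > ov.py <<'E'
from h import *
def ov(src,out,n,circs,box,f):
    im=cv2.imread(f"pics/{src}.png");x0,x1,y0,y1=box
    b=cv2.resize(im[y0:y1,x0:x1],None,fx=f,fy=f,interpolation=cv2.INTER_CUBIC);b=cv2.convertScaleAbs(b,alpha=1.5)
    for c,r,z in circs:
        a=np.linspace(0,2*np.pi,200);pt=(proj(n,np.c_[c[0]+r*np.cos(a),c[1]+r*np.sin(a),0*a+z])-[x0,y0]+.5)*f-.5
        cv2.polylines(b,[np.round(pt).astype(np.int32)],True,(0,0,255),1)
    cv2.imwrite(f"pics/{out}.png",b)
E
python3 - <<'E'
from ov import *
C=[((.571,.269),.057,.009),((.571,.269),.012,.035),((.5005,.078),.056,.036)]
ov("s10","s10d","side",C,(195,345,205,315),5)
ov("t10","t10d","top",C,(155,295,170,270),5)
E
```

```text
(no output)
```

View pics/s10d.png

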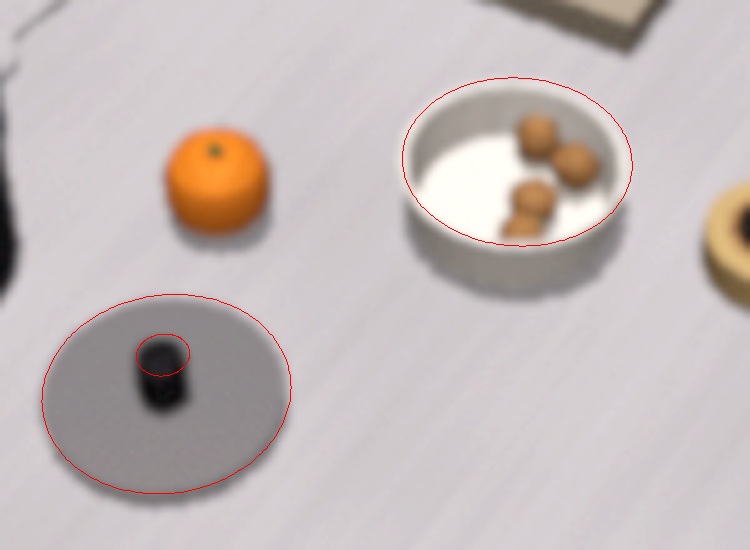

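View pics/t10d.png

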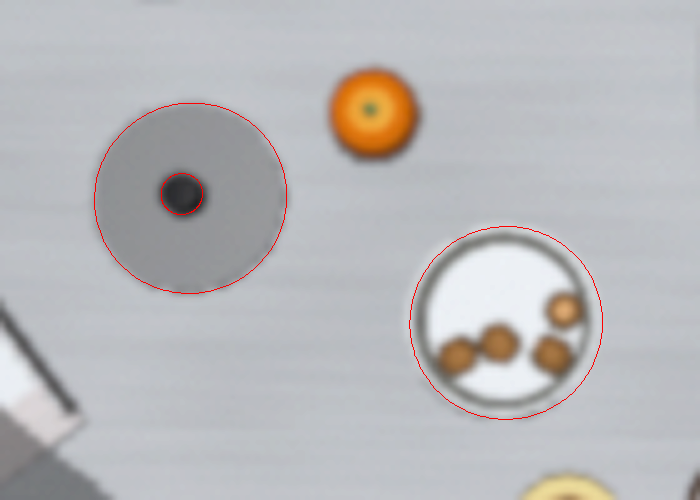

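The overlays match: the lid is at (0.571,0.269) in both views, and the tub at about (0.501,0.079). I go over the knob.

```bash
python3 rel.py 0.571 0.269 0.12 -35 0
```

```text
t [-71.6 160.9  65.2] r [  0.07   0.34 -15.75] | at [0.5249 0.4393 0.1845] q [ -27.9   40.5  -25.    83.9   18.5   60.  -107.7] w 0.651 F [ 0.1 -0.5  1.5] t 23.2
```

```bash
python3 -m pendant '[{"translation":[-9,20,8],"rotation":[0,0,-2],"gripper":0},{"translation":[-18,40,16],"rotation":[0,0,-4],"gripper":0},{"translation":[-27,60,24],"rotation":[0,0,-6],"gripper":0},{"translation":[-36,80,32],"rotation":[0,0,-8],"gripper":0},{"translation":[-45,100,40],"rotation":[0,0,-10],"gripper":0},{"translation":[-54,120,48],"rotation":[0,0,-12],"gripper":0},{"translation":[-63,140,56],"rotation":[0,0,-14],"gripper":0},{"translation":[-71,160,62],"rotation":[0,0,-15.5],"gripper":0},{"translation":[-71.6,161,65],"rotation":[0,0.3,-15.7],"gripper":0},{"translation":[-71.6,161,65],"rotation":[0,0.3,-15.7],"gripper":0}]'
python3 rel.py 0.571 0.269 0.032 -35 0
```

```text
time_s: 24.08
tcp_pos: [0.5713, 0.2667, 0.1192]
ee_rot: [[0.577, 0.817, -0.001], [0.817, -0.577, -0.003], [-0.003, 0.001, -1.0]]
ft_force: [-0.5, 1.1, -0.4]
width: 0.5
t [ 1.9 -1.7 87.1] r [ 0.05  0.15 -0.24] | at [0.5713 0.2667 0.1192] q [-10.4  40.8 -27.1  95.1  23.1  49.9 -82.2] w 0.5 F [-0.5  1.1 -0.4] t 24.1
```

```bash
python3 -m pendant '[{"translation":[1.9,-1.7,15],"rotation":[0,0,0],"gripper":0},{"translation":[1.9,-1.7,30],"rotation":[0,0,0],"gripper":0},{"translation":[1.9,-1.7,45],"rotation":[0,0,0],"gripper":0},{"translation":[1.9,-1.7,58],"rotation":[0,0,0],"gripper":0},{"translation":[1.9,-1.7,68],"rotation":[0,0.1,0],"gripper":0},{"translation":[1.9,-1.7,76],"rotation":[0,0.1,0],"gripper":0},{"translation":[1.9,-1.7,82],"rotation":[0,0.1,0],"gripper":0},{"translation":[1.9,-1.7,85],"rotation":[0,0.1,0],"gripper":0},{"translation":[1.9,-1.7,86.5],"rotation":[0,0.1,0],"gripper":0},{"translation":[1.9,-1.7,86.5],"rotation":[0,0.1,0],"gripper":0}]'
python3 -m pendant '[{"translation":[0,0,0],"rotation":[0,0,0],"gripper":-0.2},{"translation":[0,0,0],"rotation":[0,0,0],"gripper":-0.3},{"translation":[0,0,0],"rotation":[0,0,0],"gripper":-0.4},{"translation":[0,0,0],"rotation":[0,0,0],"gripper":-0.6},{"translation":[0,0,0],"rotation":[0,0,0],"gripper":-0.8},{"translation":[0,0,0],"rotation":[0,0,0],"gripper":-1},{"translation":[0,0,0],"rotation":[0,0,0],"gripper":-1},{"translation":[0,0,0],"rotation":[0,0,0],"gripper":-1},{"translation":[0,0,0],"rotation":[0,0,0],"gripper":-1},{"translation":[0,0,0],"rotation":[0,0,0],"gripper":-1}]' 50
python3 -m pendant '[{"translation":[0,0,-3],"rotation":[0,0,0],"gripper":-1},{"translation":[0,0,-10],"rotation":[0,0,0],"gripper":-1},{"translation":[0,0,-20],"rotation":[0,0,0],"gripper":-1},{"translation":[0,0,-35],"rotation":[0,0,0],"gripper":-1},{"translation":[0,0,-50],"rotation":[0,0,0],"gripper":-1},{"translation":[0,0,-65],"rotation":[0,0,0],"gripper":-1},{"translation":[0,0,-80],"rotation":[0,0,0],"gripper":-1},{"translation":[0,0,-90],"rotation":[0,0,0],"gripper":-1},{"translation":[0,0,-90],"rotation":[0,0,0],"gripper":-1},{"translation":[0,0,-90],"rotation":[0,0,0],"gripper":-1}]'
python3 rel.py 0.501 0.079 0.12 -35 0
```

```text
time_s: 24.92
tcp_pos: [0.5712, 0.2691, 0.0327]
ee_rot: [[0.577, 0.817, 0.0], [0.817, -0.577, -0.001], [-0.001, 0.001, -1.0]]
ft_force: [0.3, -0.3, -0.3]
width: 0.501
time_s: 25.75
tcp_pos: [0.5716, 0.2693, 0.0334]
ee_rot: [[0.577, 0.817, 0.001], [0.817, -0.577, -0.001], [0.0, 0.002, -1.0]]
ft_force: [-0.6, -0.4, 6.8]
width: 0.26
time_s: 26.58
tcp_pos: [0.5718, 0.2694, 0.1242]
ee_rot: [[0.577, 0.817, 0.003], [0.817, -0.577, -0.0], [0.001, 0.002, -1.0]]
ft_force: [0.2, -0.1, -0.3]
width: 0.258
t [-196.3   52.1    4.1] r [ 0.14 -0.07 -0.26] | at [0.5718 0.2694 0.1242] q [-10.5  40.5 -27.3  94.9  23.   50.1 -82.3] w 0.258 F [ 0.2 -0.1 -0.3] t 26.6
```

```bash
python3 -m pendant '[{"translation":[-20,5,0],"rotation":[0,0,0],"gripper":-1},{"translation":[-42,11,0],"rotation":[0,0,0],"gripper":-1},{"translation":[-65,17,0],"rotation":[0,0,0],"gripper":-1},{"translation":[-90,24,0],"rotation":[0,0,0],"gripper":-1},{"translation":[-115,31,0],"rotation":[0,0,0],"gripper":-1},{"translation":[-140,37,0],"rotation":[0,0,0],"gripper":-1},{"translation":[-165,44,0],"rotation":[0,0,0],"gripper":-1},{"translation":[-185,49,0],"rotation":[0,0,0],"gripper":-1},{"translation":[-196,52,4],"rotation":[0,0,0],"gripper":-1},{"translation":[-196,52,4],"rotation":[0,0,0],"gripper":-1}]'
python3 - <<'E'
from ov import *
p,d=snap("side","s11")
C=[((.501,.079),.057,.0956),((.501,.079),.012,.1216),((.501,.079),.056,.036)]
ov("s11","s11d","side",C,(195,345,185,295),5)
p,d=snap("top","t11")
ov("t11","t11d","top",C,(155,295,170,270),5)
E
python3 rel.py 0.501 0.079 0.07 -35 0
```

```text
time_s: 27.42
tcp_pos: [0.4995, 0.0761, 0.1186]
ee_rot: [[0.58, 0.814, -0.001], [0.814, -0.58, -0.003], [-0.003, 0.001, -1.0]]
ft_force: [0.3, -0.3, -1.0]
width: 0.261
t [-1.1  0.4 49.7] r [ 0.09 -0.09 -0.26] | at [0.5012 0.0801 0.1197] q [  8.3  31.1 -28.3 113.8  22.2  40.3 -69. ] w 0.262 F [-0.   0.7 -1.2] t 27.5
```

View pics/s11d.png

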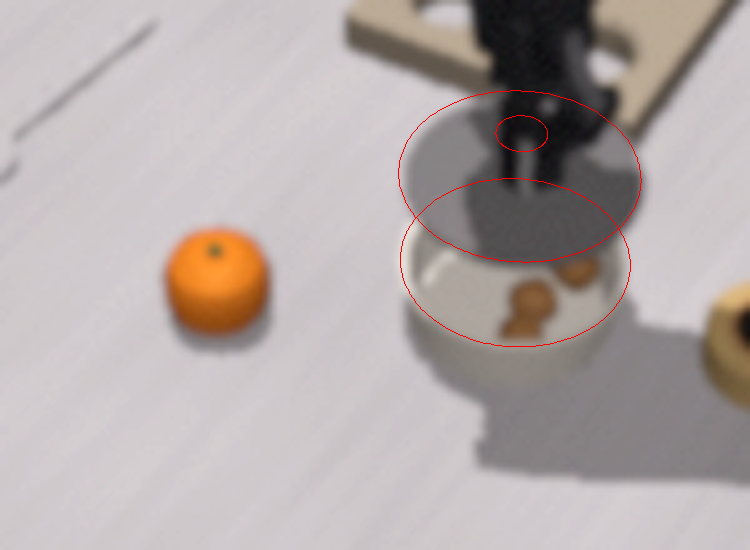

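View pics/t11d.png

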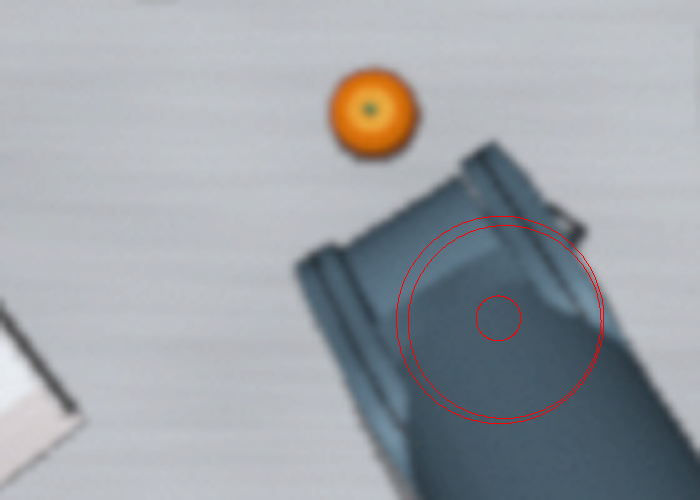

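The lid hangs level and concentric with the tub rim in the side view. I lower it.

```bash
python3 -m pendant '[{"translation":[-1,0.4,10],"rotation":[0,0,0],"gripper":-1},{"translation":[-1,0.4,20],"rotation":[0,0,0],"gripper":-1},{"translation":[-1,0.4,30],"rotation":[0,0,0],"gripper":-1},{"translation":[-1,0.4,38],"rotation":[0,0,0],"gripper":-1},{"translation":[-1,0.4,43],"rotation":[0,0,0],"gripper":-1},{"translation":[-1,0.4,46],"rotation":[0,0,0],"gripper":-1},{"translation":[-1,0.4,48],"rotation":[0,0,0],"gripper":-1},{"translation":[-1,0.4,50],"rotation":[0,0,0],"gripper":-1},{"translation":[-1,0.4,50],"rotation":[0,0,0],"gripper":-1},{"translation":[-1,0.4,50],"rotation":[0,0,0],"gripper":-1}]'
python3 -m pendant '[{"translation":[0,0,0.7],"rotation":[0,0,0],"gripper":-1},{"translation":[0,0,1.4],"rotation":[0,0,0],"gripper":-1},{"translation":[0,0,2.1],"rotation":[0,0,0],"gripper":-1},{"translation":[0,0,2.8],"rotation":[0,0,0],"gripper":-1},{"translation":[0,0,3.5],"rotation":[0,0,0],"gripper":-1},{"translation":[0,0,4.2],"rotation":[0,0,0],"gripper":-1},{"translation":[0,0,4.8],"rotation":[0,0,0],"gripper":-1},{"translation":[0,0,5.4],"rotation":[0,0,0],"gripper":-1},{"translation":[0,0,5.4],"rotation":[0,0,0],"gripper":-1},{"translation":[0,0,5.4],"rotation":[0,0,0],"gripper":-1}]'
```

```text
time_s: 28.35
tcp_pos: [0.5012, 0.0791, 0.0699]
ee_rot: [[0.577, 0.817, 0.003], [0.817, -0.577, 0.0], [0.002, 0.002, -1.0]]
ft_force: [-0.8, 0.0, 0.0]
width: 0.259
time_s: 29.18
tcp_pos: [0.5012, 0.0791, 0.0645]
ee_rot: [[0.577, 0.817, 0.003], [0.817, -0.577, 0.0], [0.002, 0.002, -1.0]]
ft_force: [0.7, 0.4, -1.2]
width: 0.259
```

```bash
python3 -m pendant '[{"translation":[0,0,0.5],"rotation":[0,0,0],"gripper":-1},{"translation":[0,0,1],"rotation":[0,0,0],"gripper":-1},{"translation":[0,0,1.5],"rotation":[0,0,0],"gripper":-1},{"translation":[0,0,1.5],"rotation":[0,0,0],"gripper":-1},{"translation":[0,0,1.5],"rotation":[0,0,0],"gripper":-1},{"translation":[0,0,1.5],"rotation":[0,0,0],"gripper":-1},{"translation":[0,0,1.5],"rotation":[0,0,0],"gripper":-1},{"translation":[0,0,1.5],"rotation":[0,0,0],"gripper":-1},{"translation":[0,0,1.5],"rotation":[0,0,0],"gripper":-1},{"translation":[0,0,1.5],"rotation":[0,0,0],"gripper":-1}]'
python3 - <<'E'
from ov import *
p,d=snap("side","s12")
C=[((.501,.079),.057,.040),((.501,.079),.056,.036)]
ov("s12","s12d","side",C,(195,345,185,295),5)
E
```

```text
time_s: 30.02
tcp_pos: [0.5013, 0.0791, 0.0643]
ee_rot: [[0.577, 0.816, 0.003], [0.816, -0.577, -0.001], [0.001, 0.003, -1.0]]
ft_force: [-5.3, -1.8, 18.0]
width: 0.264
```

View pics/s12d.png

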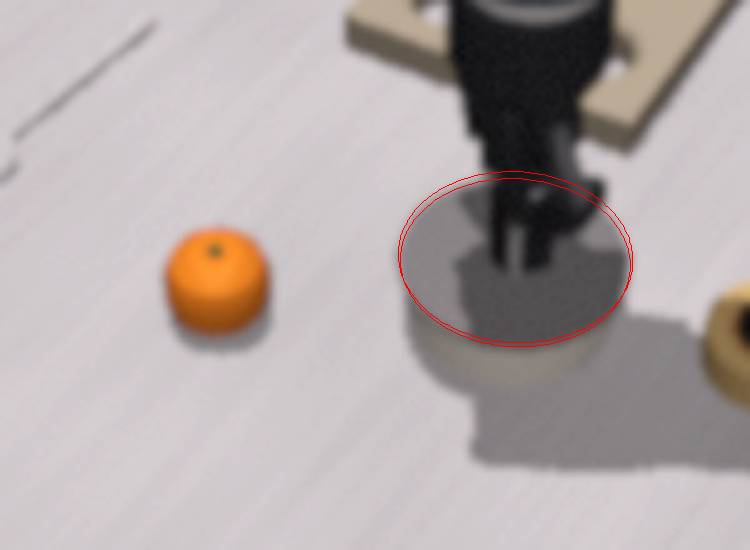

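Firm contact (18 N) at the expected height of 64 mm, and the lid outline fits the seated circle. I ease off, open and rise.

```bash
python3 -m pendant '[{"translation":[0,0,0.2],"rotation":[0,0,0],"gripper":-0.5},{"translation":[0,0,0.2],"rotation":[0,0,0],"gripper":-0.4},{"translation":[0,0,0],"rotation":[0,0,0],"gripper":-0.3},{"translation":[0,0,0],"rotation":[0,0,0],"gripper":-0.2},{"translation":[0,0,0],"rotation":[0,0,0],"gripper":-0.1},{"translation":[0,0,0],"rotation":[0,0,0],"gripper":0},{"translation":[0,0,-10],"rotation":[0,0,0],"gripper":0},{"translation":[0,0,-30],"rotation":[0,0,0],"gripper":0},{"translation":[0,0,-60],"rotation":[0,0,0],"gripper":0},{"translation":[0,0,-90],"rotation":[0,0,0],"gripper":0.5}]'
python3 rel.py 0.6215 0.159 0.13 -35 0
```

```text
time_s: 30.9
tcp_pos: [0.5003, 0.0792, 0.1554]
ee_rot: [[0.577, 0.817, 0.001], [0.817, -0.577, -0.0], [0.0, 0.001, -1.0]]
ft_force: [0.8, -0.4, 0.7]
width: 0.627
t [135.1  53.   25.5] r [ 0.07 -0.02 -0.24] | at [0.5003 0.0792 0.1554] q [ 10.1  27.8 -30.3 112.7  19.7  44.5 -66.8] w 0.627 F [ 0.8 -0.4  0.7] t 30.9
```

```bash
python3 -m pendant '[{"translation":[20,8,0],"rotation":[0,0,0],"gripper":1},{"translation":[40,15,0],"rotation":[0,0,0],"gripper":1},{"translation":[60,22,0],"rotation":[0,0,0],"gripper":1},{"translation":[80,30,0],"rotation":[0,0,0],"gripper":1},{"translation":[100,38,0],"rotation":[0,0,0],"gripper":1},{"translation":[120,46,0],"rotation":[0,0,0],"gripper":1},{"translation":[135,53,0],"rotation":[0,0,0],"gripper":1},{"translation":[135,53,0],"rotation":[0,0,0],"gripper":1},{"translation":[135,53,0],"rotation":[0,0,0],"gripper":1},{"translation":[135,53,0],"rotation":[0,0,0],"gripper":1}]'
cat > mand.py <<'E'
from h import *
import sys
tag=sys.argv[1]
for n in("top","side"):
    p,d=snap(n,tag+n);im=p[:,:,::-1];hsv=cv2.cvtColor(np.ascontiguousarray(im),cv2.COLOR_BGR2HSV)
    m=cv2.inRange(hsv,(3,150,50),(18,255,255));k,l,st,ce=cv2.connectedComponentsWithStats(m)
    for i in range(1,k):
        if st[i,4]>40: print(n,st[i],"z21",plane(n,ce[i],.021).round(4)[0,:2],"z39",plane(n,ce[i],.039).round(4)[0,:2])
E
python3 mand.py m1
python3 rel.py 0.6215 0.160 0.03 -35 0
python3 - <<'E'
from ov import *
C=[((.501,.079),.057,.040),((.501,.079),.056,.036)]
ov("m1side","m1d","side",C,(195,345,185,295),5)
ov("m1top","m1e","top",C,(150,430,110,300),2.8)
E
```

```text
time_s: 31.73
tcp_pos: [0.6206, 0.1583, 0.1556]
ee_rot: [[0.577, 0.817, 0.0], [0.817, -0.577, -0.001], [-0.001, 0.001, -1.0]]
ft_force: [-0.4, -0.1, 0.0]
width: 1.0
top [411 231  15  15 179] z21 [ 0.4995 -0.4052] z39 [ 0.4992 -0.3982]
side [373 138  15  15 191] z21 [ 0.4986 -0.4009] z39 [ 0.4906 -0.3765]
side [352 220  19  16 184] z21 [ 0.3899 -0.0435] z39 [ 0.3841 -0.0265]
side [229 232  19  20 306] z21 [0.6216 0.1613] z39 [0.611 0.174]
t [  2.2  -0.6 125.6] r [ 0.06  0.04 -0.26] | at [0.6207 0.158  0.1556] q [  0.9  39.  -28.2  92.5  21.7  54.  -70.1] w 1.004 F [ 1.1 -0.5  0.2] t 31.8
```

View pics/m1d.png

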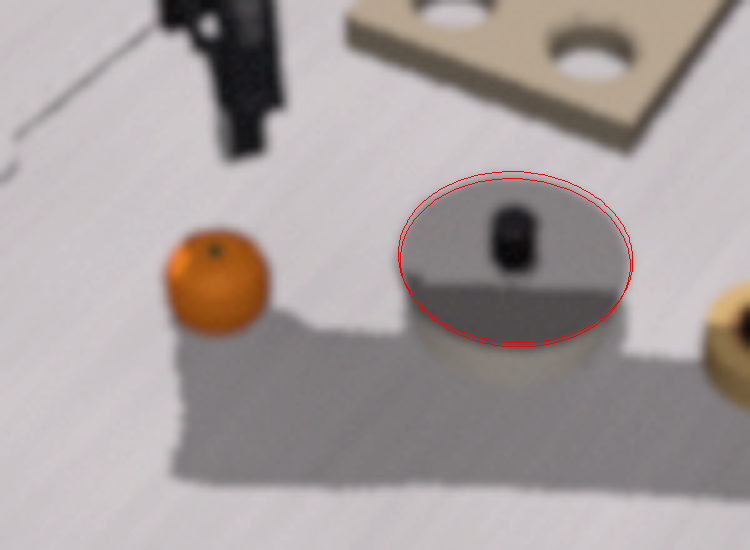

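Run:
```python
from ov import *
C=[((.501,.079),.057,.040)]
ov("m1top","m1e","top",C,(150,430,110,300),2)
```

```text
(no output)
```

View pics/m1e.png

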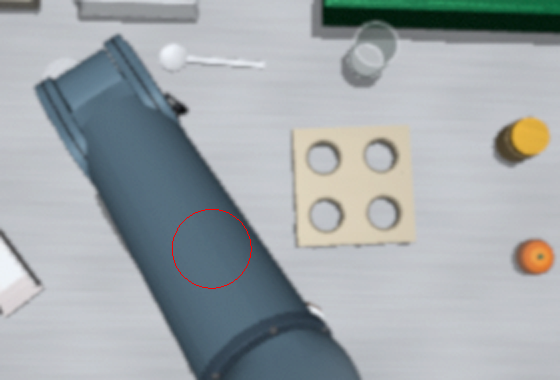

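The lid is on and level. The far mandarin has been knocked aside and now sits at about (0.499,−0.403). The near one is unchanged, so I pick that.

```bash
python3 -m pendant '[{"translation":[2,-0.6,20],"rotation":[0,0,0],"gripper":1},{"translation":[2,-0.6,40],"rotation":[0,0,0],"gripper":1},{"translation":[2,-0.6,60],"rotation":[0,0,0],"gripper":1},{"translation":[2,-0.6,80],"rotation":[0,0,0],"gripper":1},{"translation":[2,-0.6,100],"rotation":[0,0,0],"gripper":1},{"translation":[2,-0.6,113],"rotation":[0,0,0],"gripper":1},{"translation":[2,-0.6,122],"rotation":[0,0,0],"gripper":1},{"translation":[2,-0.6,127],"rotation":[0,0,0],"gripper":1},{"translation":[2,-0.6,129],"rotation":[0,0,0],"gripper":1},{"translation":[2,-0.6,129],"rotation":[0,0,0],"gripper":1}]' 25
python3 -m pendant '[{"translation":[0,0,0],"rotation":[0,0,0],"gripper":0.7},{"translation":[0,0,0],"rotation":[0,0,0],"gripper":0.5},{"translation":[0,0,0],"rotation":[0,0,0],"gripper":0.4},{"translation":[0,0,0],"rotation":[0,0,0],"gripper":0.3},{"translation":[0,0,0],"rotation":[0,0,0],"gripper":0.2},{"translation":[0,0,0],"rotation":[0,0,0],"gripper":0},{"translation":[0,0,0],"rotation":[0,0,0],"gripper":-0.5},{"translation":[0,0,0],"rotation":[0,0,0],"gripper":-1},{"translation":[0,0,0],"rotation":[0,0,0],"gripper":-1},{"translation":[0,0,0],"rotation":[0,0,0],"gripper":-1}]' 30
python3 -m pendant '[{"translation":[0,0,-2],"rotation":[0,0,0],"gripper":-1},{"translation":[0,0,-6],"rotation":[0,0,0],"gripper":-1},{"translation":[0,0,-12],"rotation":[0,0,0],"gripper":-1},{"translation":[0,0,-20],"rotation":[0,0,0],"gripper":-1},{"translation":[0,0,-30],"rotation":[0,0,0],"gripper":-1},{"translation":[0,0,-40],"rotation":[0,0,0],"gripper":-1},{"translation":[0,0,-50],"rotation":[0,0,0],"gripper":-1},{"translation":[0,0,-60],"rotation":[0,0,0],"gripper":-1},{"translation":[0,0,-70],"rotation":[0,0,0],"gripper":-1},{"translation":[0,0,-75],"rotation":[0,0,0],"gripper":-1}]'
python3 rel.py 0.6403 -0.0837 0.1 -35 0
python3 - <<'E'
from h import *
p,d=snap("side","s13");im=cv2.imread("pics/s13.png");save(im,"s13c",(190,300,170,270),6)
E
```

```text
time_s: 32.67
tcp_pos: [0.6216, 0.1599, 0.027]
ee_rot: [[0.577, 0.817, 0.001], [0.817, -0.577, -0.001], [-0.0, 0.001, -1.0]]
ft_force: [-0.6, 0.3, 0.6]
width: 1.0
time_s: 33.5
tcp_pos: [0.6221, 0.1599, 0.0277]
ee_rot: [[0.577, 0.816, 0.002], [0.816, -0.577, -0.001], [0.0, 0.002, -1.0]]
ft_force: [-1.6, -1.3, 5.4]
width: 0.612
time_s: 34.33
tcp_pos: [0.6228, 0.1603, 0.1047]
ee_rot: [[0.578, 0.816, 0.004], [0.816, -0.578, -0.0], [0.002, 0.003, -1.0]]
ft_force: [-0.7, 0.3, -1.0]
width: 0.611
t [-189.1  155.2    4.9] r [ 0.2  -0.11 -0.28] | at [0.6228 0.1603 0.1047] q [ -0.3  42.8 -26.6  93.6  23.9  49.1 -71.9] w 0.611 F [-0.7  0.3 -1. ] t 34.3
```

View pics/s13c.png

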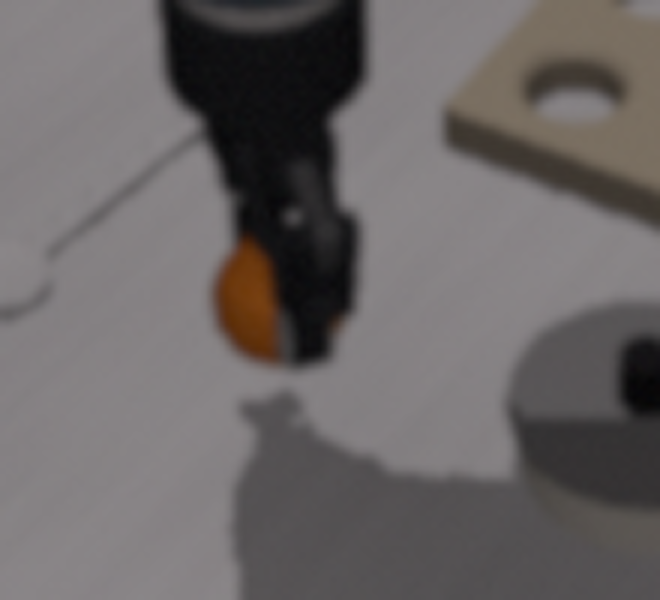

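Run:
```python
from h import *
for P in([.6228,.1603,.098],[.6228+.816*.027,.1603-.577*.027,.098],[.6228-.816*.027,.1603+.577*.027,.098]):print(proj("side",P))
e=np.array([.577,.816,0]);print("along tool x 1cm:",proj("side",np.array([.6228,.1603,.098])+.01*e))
```

```text
[[236.1765094  218.49648611]]
[[232.69542201 211.06044826]]
[[239.7718853  226.17665852]]
along tool x 1cm: [[232.11127184 219.57786005]]
```

```bash
python3 -m pendant '[{"translation":[-20,16,0],"rotation":[0,0,0],"gripper":-1},{"translation":[-42,34,0],"rotation":[0,0,0],"gripper":-1},{"translation":[-65,53,0],"rotation":[0,0,0],"gripper":-1},{"translation":[-88,72,0],"rotation":[0,0,0],"gripper":-1},{"translation":[-111,91,0],"rotation":[0,0,0],"gripper":-1},{"translation":[-134,110,0],"rotation":[0,0,0],"gripper":-1},{"translation":[-155,127,0],"rotation":[0,0,0],"gripper":-1},{"translation":[-175,143,0],"rotation":[0,0,0],"gripper":-1},{"translation":[-187,153,0],"rotation":[0,0,0],"gripper":-1},{"translation":[-189,155,5],"rotation":[0,0,0],"gripper":-1}]'
python3 -m pendant '[{"translation":[0,0,0],"rotation":[0,0,0],"gripper":-1},{"translation":[0,0,0],"rotation":[0,0,0],"gripper":-1},{"translation":[0,0,0],"rotation":[0,0,0],"gripper":-1},{"translation":[0,0,0],"rotation":[0,0,0],"gripper":-1},{"translation":[0,0,0],"rotation":[0,0,0],"gripper":-1},{"translation":[0,0,0],"rotation":[0,0,0],"gripper":-1},{"translation":[0,0,0],"rotation":[0,0,0],"gripper":-1},{"translation":[0,0,0],"rotation":[0,0,0],"gripper":-1},{"translation":[0,0,0],"rotation":[0,0,0],"gripper":-1},{"translation":[0,0,0],"rotation":[0,0,0],"gripper":-1}]'
python3 rel.py 0.6403 -0.0837 0.05 -35 0
python3 - <<'E'
from h import *
p,d=snap("side","s14");im=cv2.imread("pics/s14.png");save(im,"s14c",(250,360,130,230),6)
E
```

```text
time_s: 35.22
tcp_pos: [0.6408, -0.0888, 0.1004]
ee_rot: [[0.582, 0.813, 0.006], [0.813, -0.582, -0.003], [0.001, 0.006, -1.0]]
ft_force: [0.8, -0.6, -1.0]
width: 0.613
time_s: 36.05
tcp_pos: [0.6408, -0.0888, 0.1004]
ee_rot: [[0.582, 0.813, 0.006], [0.813, -0.582, -0.003], [0.001, 0.006, -1.0]]
ft_force: [0.6, 0.7, -0.6]
width: 0.609
t [ 3.8 -3.7 50.4] r [ 0.37 -0.03 -0.61] | at [ 0.6408 -0.0888  0.1004] q [ 21.6  43.3 -26.2  93.2  24.   48.8 -49.9] w 0.609 F [ 0.6  0.7 -0.6] t 36.0
```

View pics/s14c.png

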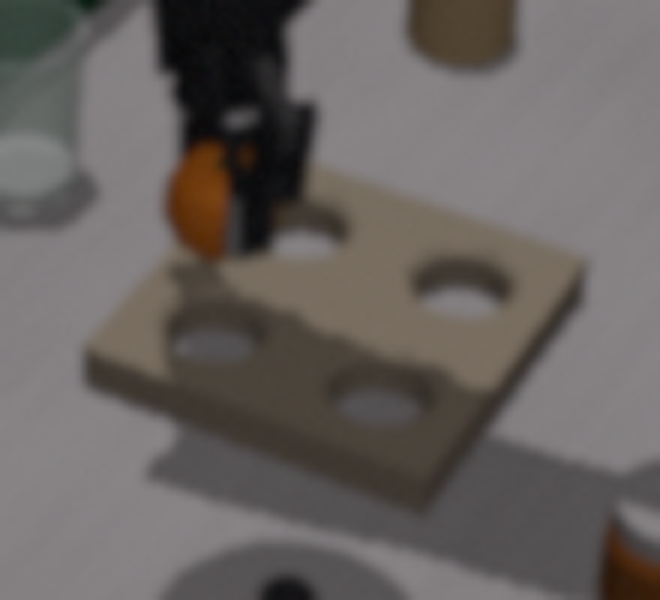

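The mandarin is held near the TCP axis, as predicted. I lower it over the left far pocket (crop (220,340) is the near-left one; the target is the one beneath the hand).

```bash
python3 -c "
from h import *
for n,P in {'++':(.6403,-.0837),'-+':(.5545,-.0889),'+-':(.6455,-.1695),'--':(.5597,-.1747)}.items(): print(n,(proj('side',[*P,.024])[0]-[250,130])*6, proj('top',[*P,.024])[0])"
python3 -m pendant '[{"translation":[1,-1,5],"rotation":[0,0,0],"gripper":-1},{"translation":[2,-2,11],"rotation":[0.1,0,-0.2],"gripper":-1},{"translation":[3,-3,18],"rotation":[0.2,0,-0.3],"gripper":-1},{"translation":[3.8,-3.7,25],"rotation":[0.3,0,-0.5],"gripper":-1},{"translation":[3.8,-3.7,32],"rotation":[0.4,0,-0.6],"gripper":-1},{"translation":[3.8,-3.7,38],"rotation":[0.4,0,-0.6],"gripper":-1},{"translation":[3.8,-3.7,42],"rotation":[0.4,0,-0.6],"gripper":-1},{"translation":[3.8,-3.7,44],"rotation":[0.4,0,-0.6],"gripper":-1},{"translation":[3.8,-3.7,45],"rotation":[0.4,0,-0.6],"gripper":-1},{"translation":[3.8,-3.7,45],"rotation":[0.4,0,-0.6],"gripper":-1}]'
python3 rel.py 0.6403 -0.0837 0.047 -35 0
python3 mand.py m2
python3 - <<'E'
from h import *
im=cv2.imread("pics/m2side.png");save(im,"s15c",(250,360,130,230),6)
E
```

```text
++ [211.67754264 320.31596929] [311.48915206 188.38210138]
-+ [377.73716723 382.68666937] [312.80050685 217.10762753]
+- [298.50626221 219.78840251] [340.10677948 187.39866652]
-- [459.92894093 277.37551718] [341.5975896  216.04510733]
time_s: 36.93
tcp_pos: [0.6403, -0.0838, 0.0553]
ee_rot: [[0.574, 0.819, -0.0], [0.819, -0.574, 0.001], [0.001, -0.001, -1.0]]
ft_force: [0.2, -0.3, -1.1]
width: 0.612
t [ 0.1 -0.1  8.3] r [-0.03 -0.03 -0.02] | at [ 0.6403 -0.0838  0.0553] q [ 20.4  47.  -24.9  93.7  25.7  45.2 -50.9] w 0.612 F [ 0.2 -0.3 -1.1] t 36.9
top [410 231  16  15 194] z21 [ 0.4995 -0.4037] z39 [ 0.4992 -0.3966]
side [373 138  15  15 191] z21 [ 0.4986 -0.4009] z39 [ 0.4906 -0.3765]
side [277 168  11  18 140] z21 [ 0.6661 -0.1063] z39 [ 0.6546 -0.088 ]
side [351 220  20  16 188] z21 [ 0.3898 -0.0438] z39 [ 0.384  -0.0269]
```

View pics/s15c.png

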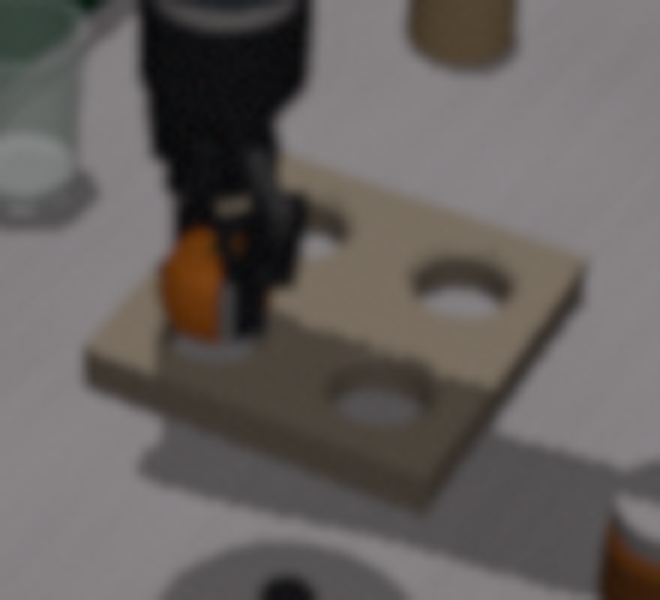

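In the side view the pocket seems about 2 px off my prediction, so I overlay the pocket rings on both views before lowering.

Run:
```python
from ov import *
C=[]
for P in((.6403,-.0837),(.5545,-.0889),(.6455,-.1695),(.5597,-.1747)): C+=[(P,.023,.020),(P,.027,.024)]
ov("side0","s0d","side",C,(250,360,145,225),7)
ov("top0","t0d","top",C,(285,365,165,245),7)
```

```text
(no output)
```

View pics/s0d.png

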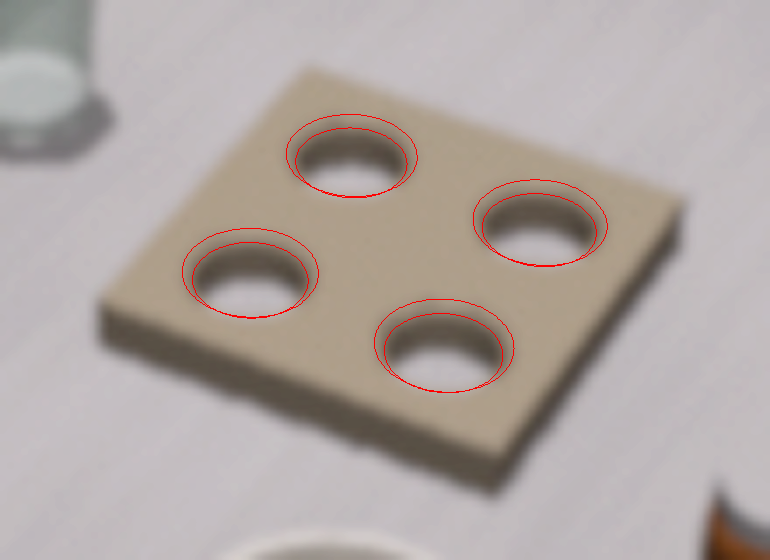

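View pics/t0d.png

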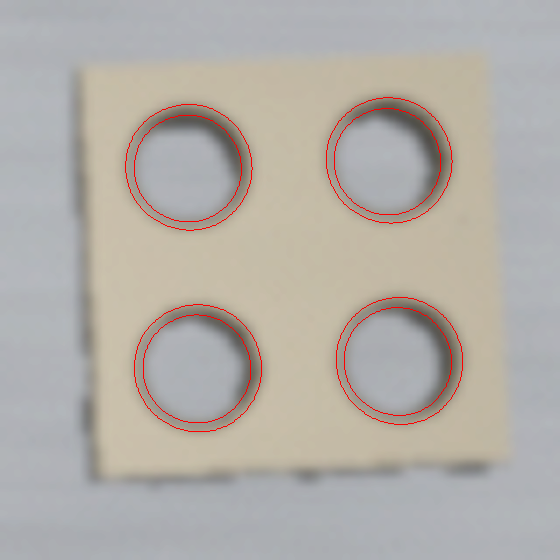

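The rings match in both views to within about 1 px, so the position stands. I lower into the pocket in small steps.

```bash
python3 -m pendant '[{"translation":[0,0,1],"rotation":[0,0,0],"gripper":-1},{"translation":[0,0,2],"rotation":[0,0,0],"gripper":-1},{"translation":[0,0,3],"rotation":[0,0,0],"gripper":-1},{"translation":[0,0,4],"rotation":[0,0,0],"gripper":-1},{"translation":[0,0,5],"rotation":[0,0,0],"gripper":-1},{"translation":[0,0,6],"rotation":[0,0,0],"gripper":-1},{"translation":[0,0,7],"rotation":[0,0,0],"gripper":-1},{"translation":[0,0,7.5],"rotation":[0,0,0],"gripper":-1},{"translation":[0,0,8],"rotation":[0,0,0],"gripper":-1},{"translation":[0,0,8],"rotation":[0,0,0],"gripper":-1}]'
python3 -m pendant '[{"translation":[0,0,0.2],"rotation":[0,0,0],"gripper":-1},{"translation":[0,0,0.4],"rotation":[0,0,0],"gripper":-1},{"translation":[0,0,0.6],"rotation":[0,0,0],"gripper":-1},{"translation":[0,0,0.8],"rotation":[0,0,0],"gripper":-1},{"translation":[0,0,1],"rotation":[0,0,0],"gripper":-1},{"translation":[0,0,1],"rotation":[0,0,0],"gripper":-1},{"translation":[0,0,1],"rotation":[0,0,0],"gripper":-1},{"translation":[0,0,1],"rotation":[0,0,0],"gripper":-1},{"translation":[0,0,1],"rotation":[0,0,0],"gripper":-1},{"translation":[0,0,1],"rotation":[0,0,0],"gripper":-1}]'
```

```text
time_s: 37.87
tcp_pos: [0.6406, -0.0838, 0.0477]
ee_rot: [[0.574, 0.819, 0.001], [0.819, -0.574, 0.001], [0.001, 0.0, -1.0]]
ft_force: [-0.1, 0.1, -0.2]
width: 0.612
time_s: 38.7
tcp_pos: [0.6408, -0.0839, 0.0468]
ee_rot: [[0.574, 0.819, 0.001], [0.819, -0.574, 0.0], [0.001, 0.001, -1.0]]
ft_force: [0.1, -1.2, 1.1]
width: 0.613
```

```bash
python3 -m pendant '[{"translation":[0,0,0.2],"rotation":[0,0,0],"gripper":-1},{"translation":[0,0,0.4],"rotation":[0,0,0],"gripper":-1},{"translation":[0,0,0.6],"rotation":[0,0,0],"gripper":-1},{"translation":[0,0,0.8],"rotation":[0,0,0],"gripper":-1},{"translation":[0,0,0.8],"rotation":[0,0,0],"gripper":-1},{"translation":[0,0,0.8],"rotation":[0,0,0],"gripper":-1},{"translation":[0,0,0.8],"rotation":[0,0,0],"gripper":-1},{"translation":[0,0,0.8],"rotation":[0,0,0],"gripper":-1},{"translation":[0,0,0.8],"rotation":[0,0,0],"gripper":-1},{"translation":[0,0,0.8],"rotation":[0,0,0],"gripper":-1}]'
```

```text
time_s: 39.53
tcp_pos: [0.641, -0.0842, 0.0463]
ee_rot: [[0.574, 0.819, 0.001], [0.819, -0.574, 0.0], [0.001, 0.001, -1.0]]
ft_force: [0.4, -3.0, 5.3]
width: 0.614
```

Contact at about 5 N with the centre near 39 mm, so it's seated. I release slowly and rise.

```bash
python3 -m pendant '[{"translation":[0,0,0],"rotation":[0,0,0],"gripper":0.25},{"translation":[0,0,0],"rotation":[0,0,0],"gripper":0.3},{"translation":[0,0,0],"rotation":[0,0,0],"gripper":0.35},{"translation":[0,0,0],"rotation":[0,0,0],"gripper":0.45},{"translation":[0,0,0],"rotation":[0,0,0],"gripper":0.55},{"translation":[0,0,0],"rotation":[0,0,0],"gripper":0.7},{"translation":[0,0,0],"rotation":[0,0,0],"gripper":0.7},{"translation":[0,0,-10],"rotation":[0,0,0],"gripper":0.7},{"translation":[0,0,-30],"rotation":[0,0,0],"gripper":0.7},{"translation":[0,0,-55],"rotation":[0,0,0],"gripper":0.7}]'
python3 -m pendant '[{"translation":[0,0,-25],"rotation":[0,0,0],"gripper":1},{"translation":[0,0,-50],"rotation":[0,0,0],"gripper":1},{"translation":[0,0,-75],"rotation":[0,0,0],"gripper":1},{"translation":[0,0,-75],"rotation":[0,0,0],"gripper":1},{"translation":[0,0,-75],"rotation":[0,0,0],"gripper":1},{"translation":[0,0,-75],"rotation":[0,0,0],"gripper":1},{"translation":[0,0,-75],"rotation":[0,0,0],"gripper":1},{"translation":[0,0,-75],"rotation":[0,0,0],"gripper":1},{"translation":[0,0,-75],"rotation":[0,0,0],"gripper":1},{"translation":[0,0,-75],"rotation":[0,0,0],"gripper":1}]'
python3 mand.py m3; python3 rel.py 0.499 -0.4025 0.18 -70 0
python3 - <<'E'
from ov import *
ov("m3side","s16c","side",[((.6403,-.0837),.027,.039)],(250,360,130,230),6)
E
```

```text
time_s: 40.37
tcp_pos: [0.6397, -0.0841, 0.101]
ee_rot: [[0.574, 0.819, -0.002], [0.819, -0.574, 0.001], [-0.001, -0.002, -1.0]]
ft_force: [0.2, -0.3, 0.7]
width: 0.85
time_s: 41.2
tcp_pos: [0.6395, -0.084, 0.1753]
ee_rot: [[0.574, 0.819, -0.003], [0.819, -0.574, 0.001], [-0.001, -0.003, -1.0]]
ft_force: [0.1, -0.3, 0.1]
width: 1.004
top [411 231  15  15 186] z21 [ 0.4997 -0.4046] z39 [ 0.4994 -0.3975]
side [373 138  15  15 190] z21 [ 0.4988 -0.4009] z39 [ 0.4907 -0.3766]
side [277 172  18  17 254] z21 [ 0.6503 -0.1   ] z39 [ 0.6391 -0.0819]
side [351 220  20  16 185] z21 [ 0.3893 -0.0442] z39 [ 0.3835 -0.0272]
t [-341.6   67.5   -4.3] r [-0.12  0.08 34.99] | at [ 0.6396 -0.084   0.1756] q [ 23.   38.1 -28.8  90.9  20.8  56.5 -47.3] w 1.002 F [-0.   0.3 -0.2] t 41.3
```

View pics/s16c.png

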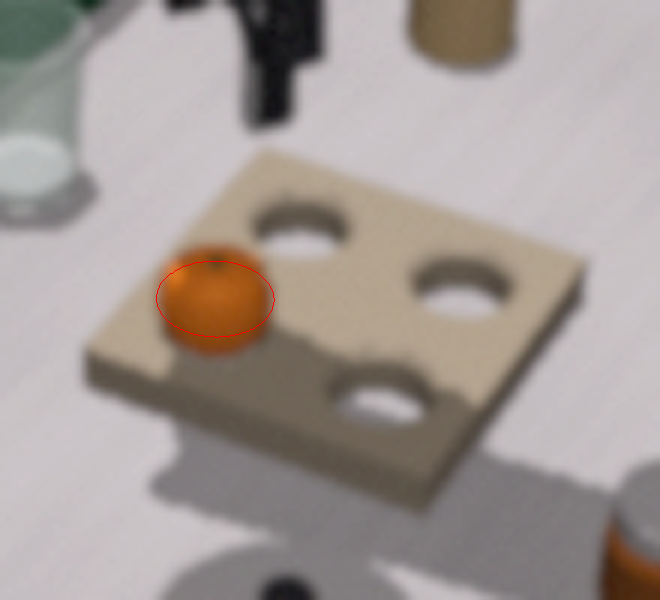

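The first mandarin sits in its pocket: measured centre (0.639,−0.082) against the pocket at (0.640,−0.084). Now the second.

```bash
python3 -m pendant '[{"translation":[-36,7,-1],"rotation":[0,0,3.5],"gripper":1},{"translation":[-72,14,-1],"rotation":[0,0,7],"gripper":1},{"translation":[-108,21,-1],"rotation":[0,0,10.5],"gripper":1},{"translation":[-144,28,-2],"rotation":[0,0,14],"gripper":1},{"translation":[-180,35,-2],"rotation":[0,0,17.5],"gripper":1},{"translation":[-216,42,-3],"rotation":[0,0,21],"gripper":1},{"translation":[-252,49,-3],"rotation":[0,0,25],"gripper":1},{"translation":[-288,56,-4],"rotation":[0,0,29],"gripper":1},{"translation":[-320,63,-4],"rotation":[0,0,33],"gripper":1},{"translation":[-341,67.5,-4],"rotation":[0,0,35],"gripper":1}]'
python3 mand.py m4; python3 rel.py 0.4992 -0.4028 0.08 -70 0
```

```text
time_s: 42.13
tcp_pos: [0.4968, -0.4062, 0.1796]
ee_rot: [[0.942, 0.335, -0.003], [0.335, -0.942, -0.001], [-0.004, -0.0, -1.0]]
ft_force: [-1.2, -0.1, 1.0]
width: 1.0
top [304 180  17  17 210] z21 [ 0.6423 -0.0852] z39 [ 0.6397 -0.0833]
top [411 231  15  15 158] z21 [ 0.501  -0.4047] z39 [ 0.5007 -0.3977]
side [373 138  16  15 193] z21 [ 0.4982 -0.4008] z39 [ 0.4902 -0.3764]
side [277 171  18  18 266] z21 [ 0.6509 -0.1012] z39 [ 0.6397 -0.0831]
side [352 220  19  16 178] z21 [ 0.3893 -0.044 ] z39 [ 0.3834 -0.0271]
t [ 4.5 -3.1 99.4] r [ 0.02  0.25 -0.43] | at [ 0.4964 -0.4071  0.1794] q [ 48.2  35.8 -18.8  91.8  13.6  54.8 -45.6] w 1.0 F [-0.9 -0.6 -0.4] t 42.2
```

```bash
python3 -m pendant '[{"translation":[4.5,-3.1,20],"rotation":[0,0.2,-0.4],"gripper":1},{"translation":[4.5,-3.1,40],"rotation":[0,0.2,-0.4],"gripper":1},{"translation":[4.5,-3.1,60],"rotation":[0,0.2,-0.4],"gripper":1},{"translation":[4.5,-3.1,80],"rotation":[0,0.2,-0.4],"gripper":1},{"translation":[4.5,-3.1,100],"rotation":[0,0.2,-0.4],"gripper":1},{"translation":[4.5,-3.1,118],"rotation":[0,0.2,-0.4],"gripper":1},{"translation":[4.5,-3.1,134],"rotation":[0,0.2,-0.4],"gripper":1},{"translation":[4.5,-3.1,145],"rotation":[0,0.2,-0.4],"gripper":1},{"translation":[4.5,-3.1,151],"rotation":[0,0.2,-0.4],"gripper":1},{"translation":[4.5,-3.1,152],"rotation":[0,0.2,-0.4],"gripper":1}]' 30
python3 -m pendant '[{"translation":[0,0,0],"rotation":[0,0,0],"gripper":0.7},{"translation":[0,0,0],"rotation":[0,0,0],"gripper":0.5},{"translation":[0,0,0],"rotation":[0,0,0],"gripper":0.4},{"translation":[0,0,0],"rotation":[0,0,0],"gripper":0.3},{"translation":[0,0,0],"rotation":[0,0,0],"gripper":0.2},{"translation":[0,0,0],"rotation":[0,0,0],"gripper":0},{"translation":[0,0,0],"rotation":[0,0,0],"gripper":-0.5},{"translation":[0,0,0],"rotation":[0,0,0],"gripper":-1},{"translation":[0,0,0],"rotation":[0,0,0],"gripper":-1},{"translation":[0,0,0],"rotation":[0,0,0],"gripper":-1}]' 30
python3 -m pendant '[{"translation":[0,0,-2],"rotation":[0,0,0],"gripper":-1},{"translation":[0,0,-6],"rotation":[0,0,0],"gripper":-1},{"translation":[0,0,-12],"rotation":[0,0,0],"gripper":-1},{"translation":[0,0,-20],"rotation":[0,0,0],"gripper":-1},{"translation":[0,0,-30],"rotation":[0,0,0],"gripper":-1},{"translation":[0,0,-40],"rotation":[0,0,0],"gripper":-1},{"translation":[0,0,-50],"rotation":[0,0,0],"gripper":-1},{"translation":[0,0,-60],"rotation":[0,0,0],"gripper":-1},{"translation":[0,0,-70],"rotation":[0,0,0],"gripper":-1},{"translation":[0,0,-75],"rotation":[0,0,0],"gripper":-1}]'
python3 rel.py 0.5597 -0.1747 0.1 -70 0
python3 - <<'E'
from h import *
p,d=snap("side","s17");im=cv2.imread("pics/s17.png");save(im,"s17c",(330,430,80,180),6)
s=env.get_state();print((proj("side",s['tcp_pos']-[0,0,.0067])[0]-[330,80])*6)
E
```

```text
time_s: 43.07
tcp_pos: [0.499, -0.4017, 0.0263]
ee_rot: [[0.939, 0.343, -0.002], [0.343, -0.939, 0.001], [-0.001, -0.002, -1.0]]
ft_force: [0.0, 1.1, 0.7]
width: 1.001
time_s: 43.9
tcp_pos: [0.4996, -0.4022, 0.0276]
ee_rot: [[0.939, 0.343, -0.0], [0.343, -0.939, -0.0], [-0.0, -0.0, -1.0]]
ft_force: [-0.9, 0.9, 4.7]
width: 0.614
time_s: 44.73
tcp_pos: [0.5003, -0.4026, 0.1046]
ee_rot: [[0.939, 0.343, 0.001], [0.343, -0.939, -0.001], [0.001, 0.002, -1.0]]
ft_force: [0.4, -0.9, 0.2]
width: 0.622
t [ 133.8 -193.8    4.3] r [ 0.1  -0.04  0.03] | at [ 0.5003 -0.4026  0.1046] q [ 46.9  41.2 -17.6  94.1  15.8  47.1 -47.4] w 0.622 F [ 0.4 -0.9  0.2] t 44.7
[321.73634169 257.18260211]
```

View pics/s17c.png

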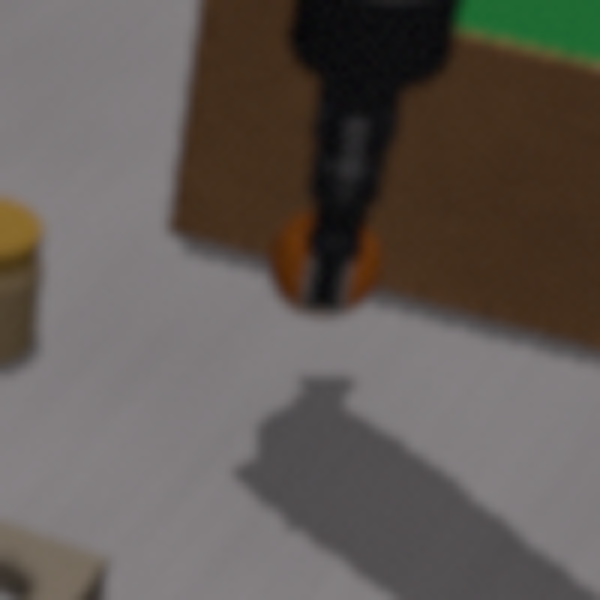

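The mandarin is held centred at crop (325,260), with the model predicting (322,257). I carry it to the right near pocket.

```bash
python3 -m pendant '[{"translation":[12,-18,0],"rotation":[0,0,0],"gripper":-1},{"translation":[26,-38,0],"rotation":[0,0,0],"gripper":-1},{"translation":[42,-60,0],"rotation":[0,0,0],"gripper":-1},{"translation":[58,-84,0],"rotation":[0,0,0],"gripper":-1},{"translation":[75,-108,0],"rotation":[0,0,0],"gripper":-1},{"translation":[92,-132,0],"rotation":[0,0,0],"gripper":-1},{"translation":[107,-154,0],"rotation":[0,0,0],"gripper":-1},{"translation":[120,-173,0],"rotation":[0,0,0],"gripper":-1},{"translation":[130,-188,0],"rotation":[0,0,0],"gripper":-1},{"translation":[134,-194,4],"rotation":[0,0,0],"gripper":-1}]'
python3 rel.py 0.5597 -0.1747 0.055 -70 0
```

```text
time_s: 45.62
tcp_pos: [0.5614, -0.1708, 0.1012]
ee_rot: [[0.938, 0.346, 0.004], [0.346, -0.938, -0.0], [0.003, 0.001, -1.0]]
ft_force: [-0.1, 0.7, -1.3]
width: 0.615
t [-3.1  3.  46.2] r [ 0.08 -0.19  0.27] | at [ 0.5614 -0.1708  0.1012] q [ 25.9  37.1 -18.1 103.   16.2  42.2 -70.5] w 0.615 F [-0.1  0.7 -1.3] t 45.6
```

```bash
python3 -m pendant '[{"translation":[-1,1,4],"rotation":[0,0,0],"gripper":-1},{"translation":[-2,2,10],"rotation":[0,-0.1,0.2],"gripper":-1},{"translation":[-3,3,17],"rotation":[0,-0.2,0.3],"gripper":-1},{"translation":[-3,3,24],"rotation":[0,-0.2,0.3],"gripper":-1},{"translation":[-3,3,31],"rotation":[0,-0.2,0.3],"gripper":-1},{"translation":[-3,3,37],"rotation":[0,-0.2,0.3],"gripper":-1},{"translation":[-3,3,42],"rotation":[0,-0.2,0.3],"gripper":-1},{"translation":[-3,3,45],"rotation":[0,-0.2,0.3],"gripper":-1},{"translation":[-3,3,46],"rotation":[0,-0.2,0.3],"gripper":-1},{"translation":[-3,3,46],"rotation":[0,-0.2,0.3],"gripper":-1}]'
python3 rel.py 0.5597 -0.1747 0.0475 -70 0
```

```text
time_s: 46.45
tcp_pos: [0.5597, -0.1746, 0.0549]
ee_rot: [[0.94, 0.342, -0.0], [0.342, -0.94, -0.001], [-0.0, 0.001, -1.0]]
ft_force: [0.1, 0.9, -0.2]
width: 0.617
t [-0.   0.1  7.4] r [ 0.06  0.03 -0.02] | at [ 0.5597 -0.1746  0.0549] q [ 25.   41.2 -16.5 103.5  17.9  37.8 -71.8] w 0.617 F [ 0.1  0.9 -0.2] t 46.5
```

```bash
python3 -m pendant '[{"translation":[0,0,1],"rotation":[0,0,0],"gripper":-1},{"translation":[0,0,2],"rotation":[0,0,0],"gripper":-1},{"translation":[0,0,3],"rotation":[0,0,0],"gripper":-1},{"translation":[0,0,4],"rotation":[0,0,0],"gripper":-1},{"translation":[0,0,5],"rotation":[0,0,0],"gripper":-1},{"translation":[0,0,6],"rotation":[0,0,0],"gripper":-1},{"translation":[0,0,7],"rotation":[0,0,0],"gripper":-1},{"translation":[0,0,7.4],"rotation":[0,0,0],"gripper":-1},{"translation":[0,0,7.4],"rotation":[0,0,0],"gripper":-1},{"translation":[0,0,7.4],"rotation":[0,0,0],"gripper":-1}]'
python3 -m pendant '[{"translation":[0,0,0.2],"rotation":[0,0,0],"gripper":-1},{"translation":[0,0,0.4],"rotation":[0,0,0],"gripper":-1},{"translation":[0,0,0.6],"rotation":[0,0,0],"gripper":-1},{"translation":[0,0,0.8],"rotation":[0,0,0],"gripper":-1},{"translation":[0,0,1],"rotation":[0,0,0],"gripper":-1},{"translation":[0,0,1.2],"rotation":[0,0,0],"gripper":-1},{"translation":[0,0,1.2],"rotation":[0,0,0],"gripper":-1},{"translation":[0,0,1.2],"rotation":[0,0,0],"gripper":-1},{"translation":[0,0,1.2],"rotation":[0,0,0],"gripper":-1},{"translation":[0,0,1.2],"rotation":[0,0,0],"gripper":-1}]'
```

```text
time_s: 47.28
tcp_pos: [0.5597, -0.1746, 0.0475]
ee_rot: [[0.94, 0.342, -0.0], [0.342, -0.94, -0.001], [-0.001, 0.001, -1.0]]
ft_force: [0.0, -0.2, -1.8]
width: 0.618
time_s: 48.12
tcp_pos: [0.5599, -0.1749, 0.0465]
ee_rot: [[0.94, 0.342, 0.0], [0.342, -0.94, -0.002], [-0.0, 0.002, -1.0]]
ft_force: [-0.2, -1.3, 2.1]
width: 0.619
```

```bash
python3 -m pendant '[{"translation":[0,0,0.2],"rotation":[0,0,0],"gripper":-1},{"translation":[0,0,0.4],"rotation":[0,0,0],"gripper":-1},{"translation":[0,0,0.6],"rotation":[0,0,0],"gripper":-1},{"translation":[0,0,0.6],"rotation":[0,0,0],"gripper":-1},{"translation":[0,0,0.6],"rotation":[0,0,0],"gripper":-1},{"translation":[0,0,0.6],"rotation":[0,0,0],"gripper":-1},{"translation":[0,0,0.6],"rotation":[0,0,0],"gripper":-1},{"translation":[0,0,0.6],"rotation":[0,0,0],"gripper":-1},{"translation":[0,0,0.6],"rotation":[0,0,0],"gripper":-1},{"translation":[0,0,0.6],"rotation":[0,0,0],"gripper":-1}]'
python3 -m pendant '[{"translation":[0,0,0],"rotation":[0,0,0],"gripper":0.25},{"translation":[0,0,0],"rotation":[0,0,0],"gripper":0.3},{"translation":[0,0,0],"rotation":[0,0,0],"gripper":0.35},{"translation":[0,0,0],"rotation":[0,0,0],"gripper":0.45},{"translation":[0,0,0],"rotation":[0,0,0],"gripper":0.55},{"translation":[0,0,0],"rotation":[0,0,0],"gripper":0.7},{"translation":[0,0,0],"rotation":[0,0,0],"gripper":0.7},{"translation":[0,0,-10],"rotation":[0,0,0],"gripper":0.7},{"translation":[0,0,-30],"rotation":[0,0,0],"gripper":0.7},{"translation":[0,0,-55],"rotation":[0,0,0],"gripper":0.7}]'
python3 -m pendant '[{"translation":[0,10,-25],"rotation":[0,0,0],"gripper":1},{"translation":[0,20,-50],"rotation":[0,0,0],"gripper":1},{"translation":[0,40,-75],"rotation":[0,0,0],"gripper":1},{"translation":[-20,70,-100],"rotation":[0,0,0],"gripper":1},{"translation":[-40,100,-120],"rotation":[0,0,0],"gripper":1},{"translation":[-60,130,-120],"rotation":[0,0,0],"gripper":1},{"translation":[-80,160,-120],"rotation":[0,0,0],"gripper":1},{"translation":[-100,190,-120],"rotation":[0,0,0],"gripper":1},{"translation":[-120,220,-120],"rotation":[0,0,0],"gripper":1},{"translation":[-120,220,-120],"rotation":[0,0,0],"gripper":1}]'
python3 mand.py m5
python3 - <<'E'
from ov import *
C=[((.501,.079),.057,.040),((.6403,-.0837),.027,.039),((.5597,-.1747),.027,.039)]
ov("m5side","f1","side",C,(130,430,80,370),2)
ov("m5top","f2","top",C,(100,450,100,300),2)
E
```

```text
time_s: 48.95
tcp_pos: [0.5601, -0.175, 0.046]
ee_rot: [[0.94, 0.341, 0.001], [0.341, -0.94, -0.002], [0.0, 0.002, -1.0]]
ft_force: [0.1, -2.8, 4.8]
width: 0.617
time_s: 49.78
tcp_pos: [0.5588, -0.1745, 0.1009]
ee_rot: [[0.94, 0.342, -0.002], [0.342, -0.94, -0.001], [-0.002, 0.0, -1.0]]
ft_force: [0.4, 0.0, 1.3]
width: 0.848
time_s: 50.62
tcp_pos: [0.5164, -0.432, 0.2217]
ee_rot: [[0.943, 0.331, -0.005], [0.331, -0.943, -0.007], [-0.007, 0.005, -1.0]]
ft_force: [-1.2, -1.5, -0.6]
width: 0.999
top [304 180  17  17 210] z21 [ 0.6423 -0.0852] z39 [ 0.6397 -0.0833]
top [334 208  18  17 221] z21 [ 0.5607 -0.1778] z39 [ 0.5594 -0.1744]
side [372  63  12  13  41] z21 [ 0.7096 -0.8357] z39 [ 0.6972 -0.8024]
side [319 165  17  17 242] z21 [ 0.5687 -0.1933] z39 [ 0.5592 -0.1732]
side [277 171  18  18 266] z21 [ 0.651  -0.1015] z39 [ 0.6398 -0.0833]
side [352 220  19  16 177] z21 [ 0.389  -0.0442] z39 [ 0.3831 -0.0272]
```

View pics/f1.png

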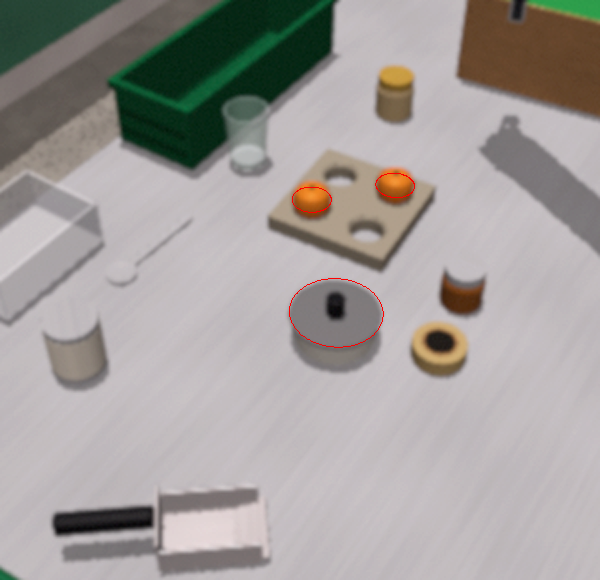

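View pics/f2.png

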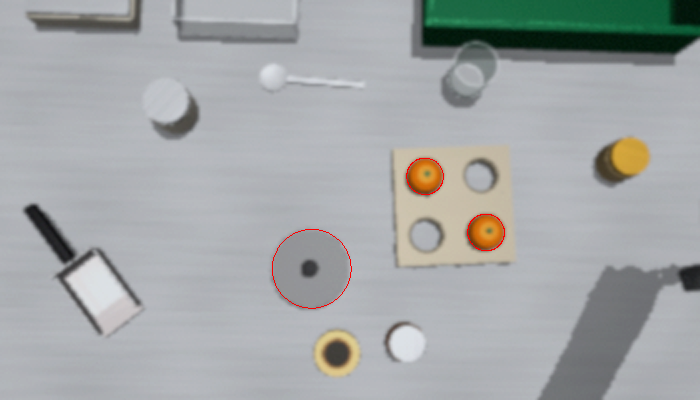

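Both mandarins sit in pockets, the lid fits its seated outline, the scoop lies flat and the bystanders look unmoved. One last check on lid height from depth, then I hand in.

Run:
```python
from h import *
d=np.load("pics/m5top.npy");C=cloud("top",d)
P=C[210:260,230:280].reshape(-1,3);r=np.hypot(P[:,0]-.501,P[:,1]-.079)
S=P[(r<.05)&(r>.02)]
A=np.c_[S[:,:2],np.ones(len(S))];co=np.linalg.lstsq(A,S[:,2],rcond=None)[0]
print("lid top z",np.median(S[:,2]),"slope",co[:2])
for n,uv in {"can":(185.1,152.5),"spread":(411.5,179.5),"jar":(302.8,270.8),"tape":(268.4,276.4)}.items(): pass
a=cv2.imread("pics/top0.png");b=cv2.imread("pics/m5top.png")
df=cv2.absdiff(a,b).max(2)
for n,(x,y) in {"can":(185,152),"glass":(337,136),"spoon":(255,140),"spread":(412,180),"jar":(303,271),"tape":(268,276)}.items(): print(n,df[y-15:y+15,x-20:x+20].mean().round(1))
print(env.close_job())
```

```text
lid top z 0.039714194600973265 slope [0.00276389 0.00836273]
can 2.4
glass 2.1
spoon 2.5
spread 2.3
jar 2.5
tape 2.4
the job is handed in; nothing more can be done
None
```

The job is done and handed in at about 51 s, well under the 210 s limit; it reports no verdict, so the results below are from my own last camera checks.

- **Walnuts:** I poured them sideways with the lip 55–65 mm above the table, tipped to 60°. An outward pour stopped at 42° because the wrist ran out of range. All four showed in the tub while the scoop was still tipped, and again after I took it away.
- **Scoop:** It went back empty and flat in its starting place.
- **Lid:** It is level, and its top measures 39.7 mm above the table against 40 mm expected. In the top and side views its outline matches the seated position.
- **Mandarins:** Two were present. One was knocked aside during the run and I found it again. Each was lowered with about 5 N of contact before I let go, and both cameras put the centres within about 2 mm of their pockets. Their height was judged from where they touched, not measured separately.
- **Bystanders:** None of the six shows any change between the first and last top pictures. The robot ended clear of everything.

The cameras disagreed by 1–2 px (about 2–4 mm) in places. No check failed.

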